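Rack the stamped plaques and square the blanks for the next run

ROBOT

A 6-joint arm with a two-finger parallel gripper is mounted at the origin on the work surface. World frame = base frame: x ahead of the robot, y to its left, z up, the work surface at z = 0. Lengths are in m, angles in rad, forces in N, time in s.
With the tool pointing down it reaches from about 0.325 to 0.75 m from the base axis. Payload 7.6 kg.
Tool frame: the origin (TCP) lies midway between the tips of the shut fingers; the grasp point (between the pads) lies 19 mm behind it (robot.grip_depth is the distance from the TCP to the grasp point, in m); x points along the fingers, y is the direction in which the jaws open and shut, and the axes are right-handed (so a half turn about x gives the same grasp; the last joint's range is limited). The gripper opens to 85 mm and grips with 20 to 120 N. Pads are 22 mm wide; open, the fingers measure 114 mm over their backs; the gripper's body (76 mm by 85 mm) begins 54 mm behind the grasp point. The pads swing forward as they close: fully open they stand 13 mm farther back than shut.
Start: joints at [-1.204, 0.052, 1.401, -0, 1.689, -0.07], TCP at [0.222, -0.476, 0.199] pointing down, gripper open.
Joint ranges: [-2.9, 2.9], [-0.91, 2.17], [0.12, 2.37], [-1.06, 4.2], [0.26, 2.73], [-2.93, 2.93]. Speed limits (rad/s): [2.57, 2.57, 3.01, 3.14, 3.14, 3.14].

INTERFACE

Orientations are given as a unit quaternion [x, y, z, w].
In Python, from rig import robot gives the robot as it stands.
- The arm moves only by the tool jog_arm, never from a script. Its argument "commands" is a list of rows, each a list of 3 entries, a list of its own where there are three numbers: the turn, a rotation vector about the tool's x, y, z in degrees, then the shift along the tool's x, y, z in m, then the closure, from 0 (fully open) to 1 (shut). A call has 1 to 10 rows; each row shifts and turns the commanded pose from where the row before left it, along the tool's axes as they then stand; what a row does not reach is not made up. A row lasts 1/12 s, in which the tool goes at most 41.7 mm and 7.16 degrees, less where a joint would pass 70% of its speed; a pose out of reach is approached as far as the arm can. A call is refused whole if a number of a shift passes 0.0417 or a number of a turn 7.16, either way. A call with a gripper value outside its range is refused whole. The fingers move at their own pace and stop on an object; "newtons" is the grip in N (left out, the last holds). Time passes only in rows, so rows that do not move let the fingers close. It gives the time, the measured TCP pose, the force and the opening at its end, in the units of the state.
- robot.get_state(): the state, without advancing time (a new reading comes with each control period).
- robot.read_camera(name): name is "side" or "top"; returns (picture, depth): 480x640x3 uint8, red, green, blue; 480x640 float32, m along the optical axis (not along the pixel's ray), 0 where there is no reading.
- robot.get_calibration(name): a dict with "mtx" (3x3 intrinsics, pixels), "k1" (the pictures are not rectified: a ray, as slopes to the right and down, at radius r is drawn at 1 + k1 r^2 times it, then the intrinsics apply), "camera_from_world" (4x4, takes a point from world to camera coordinates). Camera axes: x right, y up, looking along -z (the intrinsics and any distortion apply to the point x, -y, -z); pixel columns grow to the right and rows downward; lengths in m; the calibration is good to about 2 mm. A picture is of the moment at which its call begins. get_calibration takes no time and is no camera call.
- robot.hand_in(): hands the job in, once; it reports no verdict.
The state is a dict: "clock": time; "joints": joint angles; "joint_vel": joint speeds; "tau": joint torques, N m; "tcp_pos": TCP position; "ee_rot": TCP orientation; "force": force on the tool from outside, world axes, zero at the start; "ft_torque": the same for the moment, N m; "grip_width": opening from 0.0 (shut) to 1.0 (fully open).
Only numpy, scipy, OpenCV 4.12 (cv2) and the standard library are available. Lean on these libraries where they do the work, as an engineer would, in place of code of your own. Each camera call takes 0.05 s, during which the arm holds its last target.

TASK

Make the stamping bench ready for the next run: stand every stamped plaque from the sloping stand on edge in the drying rack, one to a slot, pushed fully down and centred in the slot's length. In the feed tray, push the leaning row of green blanks fully upright and tight against the steel backstop, square their ends flush against the yellow side fence, and leave the wooden bookend standing in the tray, square and snug against the middle of the row, to hold it. Leave the foil roll, the bottle and the tape ring alone.

Things in the scene. Friction and masses are not known exactly. Their poses are not given: they have to be found in the camera images.
- tray: Fixed grey feed tray, origin at centre of underside. Floor 140 (x) by 195 (y), top at z=6. Steel backstop across its -y end: inner face y=-85, top z=66. Yellow fence along +x side: inner face x=60, top z=36. -x side and +y end open. Blank flush with fence: centre at x=10. Tight row is 48 deep (y=-85 to -37); a bookend snug against it has its origin at y=-7 (all mm).
- rack: Fixed drying rack, blue blocks on an aluminium base; origin at centre of underside. Five slots open on top and at both ends, 15 mm wide along x, at x=-84,-42,0,42,84 mm; slot floor z=6, block tops z=35 mm; slots 60 mm long in y. All empty at the start; any may be used.
- stand: Fixed sloping steel stand, 280 mm wide (y), origin at centre of underside. Plaques sit side by side along y on a ledge with a 7 mm lip, leaning 20 degrees from vertical on a back plate on its -x side, tops towards -x (the robot). The back plate reaches 48 mm up the slope; above it the upper 42 mm of each plaque is free on both faces. Highest point 64 mm.
- bookend: Loose bottom-weighted wooden bookend block, 0.3 to 0.52 kg, standing on the bench; origin at centre of underside. Foot 80 (x) by 60 (y) by 30 mm high; on it an upright grip rib 24 (x) by 36 mm (y), z=30 to 102 mm, to be pinched across its x from above. The same when turned half round.
- plaque1: Loose stamped plaque, dark wood with a brass inlay on its +x face, 10 mm thick (x) by 44 mm wide (y) by 90 mm tall (z), 60 g. Origin: centre of its lower edge face; z runs up the plaque. Starts leaning on the stand. May be absent (3 to 5 of the five are there).
- plaque2: Loose stamped plaque, dark wood with a brass inlay on its +x face, 10 mm thick (x) by 44 mm wide (y) by 90 mm tall (z), 60 g. Origin: centre of its lower edge face; z runs up the plaque. Starts leaning on the stand. May be absent (3 to 5 of the five are there).
- plaque3: Loose stamped plaque, dark wood with a brass inlay on its +x face, 10 mm thick (x) by 44 mm wide (y) by 90 mm tall (z), 60 g. Origin: centre of its lower edge face; z runs up the plaque. Starts leaning on the stand. May be absent (3 to 5 of the five are there).
- plaque4: Loose stamped plaque, dark wood with a brass inlay on its +x face, 10 mm thick (x) by 44 mm wide (y) by 90 mm tall (z), 60 g. Origin: centre of its lower edge face; z runs up the plaque. Starts leaning on the stand. May be absent (3 to 5 of the five are there).
- plaque5: Loose stamped plaque, dark wood with a brass inlay on its +x face, 10 mm thick (x) by 44 mm wide (y) by 90 mm tall (z), 60 g. Origin: centre of its lower edge face; z runs up the plaque. Starts leaning on the stand. May be absent (3 to 5 of the five are there).
- blank1: Loose green blank board number 1 counted from the backstop, 100 mm wide (x) by 12 mm thick (y) by 85 mm tall (z), 80 g. Origin: centre of its lower edge face; z runs up the board. At the start the four stand in the tray one against the other, tilted 18 degrees, tops resting towards the backstop and feet slid out from it, with uneven ends 6 to 22 mm short of the fence.
- blank2: Loose green blank board number 2 counted from the backstop, 100 mm wide (x) by 12 mm thick (y) by 85 mm tall (z), 80 g. Origin: centre of its lower edge face; z runs up the board. At the start the four stand in the tray one against the other, tilted 18 degrees, tops resting towards the backstop and feet slid out from it, with uneven ends 6 to 22 mm short of the fence.
- blank3: Loose green blank board number 3 counted from the backstop, 100 mm wide (x) by 12 mm thick (y) by 85 mm tall (z), 80 g. Origin: centre of its lower edge face; z runs up the board. At the start the four stand in the tray one against the other, tilted 18 degrees, tops resting towards the backstop and feet slid out from it, with uneven ends 6 to 22 mm short of the fence.
- blank4: Loose green blank board number 4 counted from the backstop, 100 mm wide (x) by 12 mm thick (y) by 85 mm tall (z), 80 g. Origin: centre of its lower edge face; z runs up the board. At the start the four stand in the tray one against the other, tilted 18 degrees, tops resting towards the backstop and feet slid out from it, with uneven ends 6 to 22 mm short of the fence.
- foil: Copper foil roll standing on the bench, 50 mm diameter, 70 mm high; bystander. Origin: centre of its underside.
- bottle: White plastic bottle, 56 mm diameter, 140 mm high; bystander. Origin: centre of its underside.
- tape: Cardboard-coloured ring (tape roll), 90 mm diameter, 24 mm high, lying flat; bystander. Origin: centre of its underside.

How it is judged:
At the end, for the whole second after the job is handed in: All plaques in slots: on the floor, within 14 mm of mid-length, 0.2 rad of upright. Blanks upright and square (0.07 rad), ends within 4.5 mm of the fence, row within 5.5 mm of tight. Bookend in the tray, square (0.1 rad), within 6 mm of touching the tight row, 30 mm of its middle. All at rest (z of plaque1 in the frame of rack between 0.002 and 0.012 m and x of plaque1 in the frame of rack between -0.1 and 0.1 m and y of plaque1 in the frame of rack between -0.014 and 0.014 m and angle between each of plaque1, plaque2, plaque3, plaque4, plaque5's own z axis and vertical below 0.2 rad and linear speed of each of plaque1, plaque2, plaque3, plaque4, plaque5, blank1, blank2, blank3, blank4, bookend below 0.02 m/s and z of plaque2 in the frame of rack between 0.002 and 0.012 m and x of plaque2 in the frame of rack between -0.1 and 0.1 m and y of plaque2 in the frame of rack between -0.014 and 0.014 m and z of plaque3 in the frame of rack between 0.002 and 0.012 m and x of plaque3 in the frame of rack between -0.1 and 0.1 m and y of plaque3 in the frame of rack between -0.014 and 0.014 m and z of plaque4 in the frame of rack between 0.002 and 0.012 m and x of plaque4 in the frame of rack between -0.1 and 0.1 m and y of plaque4 in the frame of rack between -0.014 and 0.014 m and z of plaque5 in the frame of rack between 0.002 and 0.012 m and x of plaque5 in the frame of rack between -0.1 and 0.1 m and y of plaque5 in the frame of rack between -0.014 and 0.014 m and angle between each of blank1, blank2, blank3, blank4, bookend's own z axis and vertical below 0.07 rad and angle between the y axis of each of blank1, blank2, blank3, blank4 and the y axis of tray, either way round below 0.07 rad and x of blank1 in the frame of tray between 0.0055 and 0.0145 m and y of blank1 in the frame of tray between -0.09 and -0.0375 m and z of blank1 in the frame of tray between 0.002 and 0.01 m and x of blank2 in the frame of tray between 0.0055 and 0.0145 m and y of blank2 in the frame of tray between -0.09 and -0.0375 m and z of blank2 in the frame of tray between 0.002 and 0.01 m and x of blank3 in the frame of tray between 0.0055 and 0.0145 m and y of blank3 in the frame of tray between -0.09 and -0.0375 m and z of blank3 in the frame of tray between 0.002 and 0.01 m and x of blank4 in the frame of tray between 0.0055 and 0.0145 m and y of blank4 in the frame of tray between -0.09 and -0.0375 m and z of blank4 in the frame of tray between 0.002 and 0.01 m and angle between the y axis of bookend and the y axis of tray, either way round below 0.1 rad and x of bookend in the frame of tray between -0.025 and 0.035 m and y of bookend in the frame of tray between -0.02 and -0.001 m and z of bookend in the frame of tray between 0.002 and 0.01 m).
It fails at once if the foil is disturbed (moved more than 30 mm) (distance of foil from where it was at the start of the episode above 0.03 m).
It fails at once if the bottle is disturbed (moved more than 30 mm) (distance of bottle from where it was at the start of the episode above 0.03 m).
It fails at once if the tape is disturbed (moved more than 30 mm) (distance of tape from where it was at the start of the episode above 0.03 m).
Of plaque1, plaque2, plaque3, plaque4, plaque5 only 3 to 5 are there at a start; the rules pass over those that are not, and their reading is None.
At some moment in a run one of bookend may be knocked a few centimetres aside while the robot is not near it.
It also fails if it takes over 210 s, if anything falls off the work surface, if the arm or the gripper's body presses on something with over 40 N, if the wrist force passes 120 N, or if a joint passes its speed limit or range.

## Working session

There is one attempt and no reset: what is moved stays moved. The work goes in short steps, Python scripts to look and compute and a tool call to move; the robot and the scene stay as the last step left them, time stands still between calls to the robot, and variables do not carry over. Pictures are saved under pics/ and viewed, and the job is handed in when it is done.

Besides the shell and the picture viewer there is one more tool, called after "Request:" as a command line: name --argument value ..., lists and objects as JSON in quotes. jog_arm: Moves the arm, as the interface text tells. Its arguments: {"type":"object","properties":{"commands":{"type":"array"},"newtons":{"type":"number"}},"required":["commands"]}

```bash
ls; mkdir -p pics; python3 - <<'E'
from rig import robot
import cv2,numpy as np
for n in ("side","top"):
    p,d=robot.read_camera(n)
    cv2.imwrite(f"pics/{n}0.png",p[:,:,::-1]); np.save(f"{n}0.npy",d)
    c=robot.get_calibration(n); print(n,c)
print(robot.get_state(), robot.grip_depth)
E
```

```text
pics
side {'mtx': array([[546.81014982,   0.        , 309.3978573 ],
       [  0.        , 546.81014982, 243.04109831],
       [  0.        ,   0.        ,   1.        ]]), 'k1': -0.14949229556531235, 'camera_from_world': array([[ 0.98860713, -0.14900065, -0.02132505, -0.61803455],
       [ 0.09439364,  0.50336776,  0.85890089, -0.09218296],
       [-0.11724244, -0.85112849,  0.51169767, -0.96888064],
       [ 0.        ,  0.        ,  0.        ,  1.        ]])}
top {'mtx': array([[435.64195927,   0.        , 318.16145846],
       [  0.        , 435.64195927, 239.19662485],
       [  0.        ,   0.        ,   1.        ]]), 'k1': -0.028252016350432417, 'camera_from_world': array([[ 0.00794364, -0.99966023,  0.02482594, -0.00517014],
       [ 0.98441793,  0.01217902,  0.17542237, -0.62475465],
       [-0.17566512,  0.02304561,  0.9841802 , -0.88588995],
       [ 0.        ,  0.        ,  0.        ,  1.        ]])}
{'clock': 0.1, 'joints': array([-1.20433479e+00,  5.27888554e-02,  1.40159750e+00,  2.89343786e-07,
        1.68863468e+00, -7.02909135e-02]), 'joint_vel': array([ 0.00101224, -0.00110522, -0.00225136,  0.00209055, -0.0009183 ,
       -0.00086368]), 'tau': array([ 1.54366204e-03, -3.82583570e+01, -3.60984385e+01, -3.95921870e-05,
        4.83050913e-03,  1.59484637e-05]), 'tcp_pos': array([ 0.22198648, -0.47541164,  0.19846178]), 'ee_rot': array([-0.69023877, -0.1536904 ,  0.69038759, -0.15269141]), 'force': array([ 0.20548633,  0.44503882, -0.22039522]), 'ft_torque': array([-0.01969608,  0.02586562,  0.0169778 ]), 'grip_width': 0.9995392125381093} 0.0187
```

View pics/top0.png

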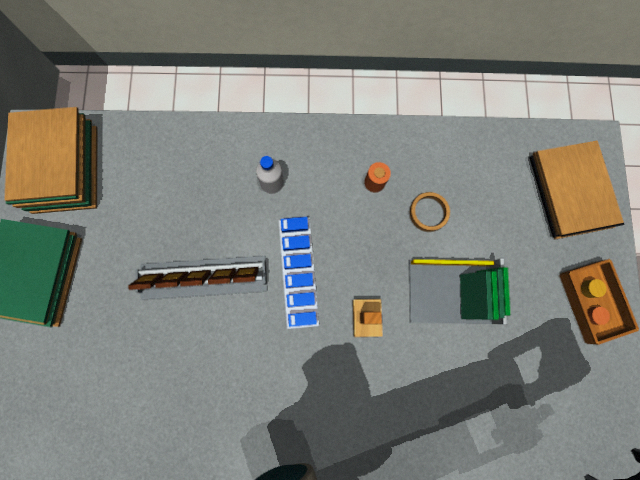

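View pics/side0.png

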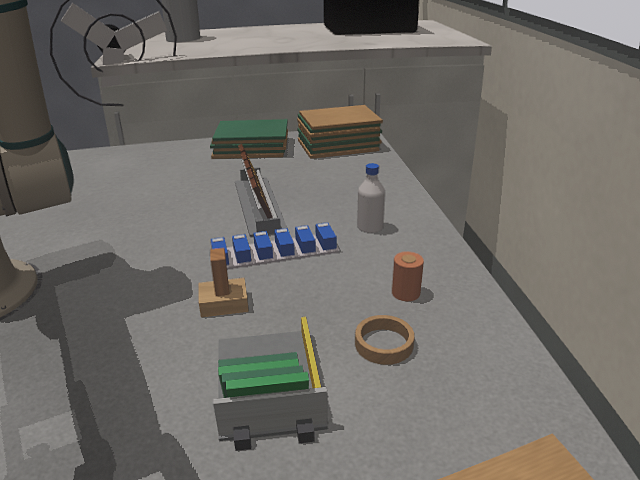

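```bash
cat > h.py <<'E'
import numpy as np,cv2
from rig import robot
def world(n,u,v,z=None,d=None):
    c=robot.get_calibration(n);K=c['mtx'];k=np.array([c['k1'],0,0,0.])
    T=np.linalg.inv(c['camera_from_world'])
    uv=np.array([[[u,v]]],float)
    a=cv2.undistortPoints(uv,K,k,None)[0,0]   # model factor 1+k1 r^2
    r=np.array([a[0],-a[1],-1.])
    if d is not None: return (T@np.r_[r*d,1])[:3]
    o=T[:3,3];w=T[:3,:3]@r
    return o+w*(z-o[2])/w[2]
def proj(n,P):
    c=robot.get_calibration(n)
    P=np.atleast_2d(P); Q=P@c['camera_from_world'][:3,:3].T+c['camera_from_world'][:3,3]
    x=Q[:,0]/-Q[:,2];y=-Q[:,1]/-Q[:,2];f=1+c['k1']*(x*x+y*y)
    K=c['mtx'];return np.c_[K[0,0]*x*f+K[0,2],K[1,1]*y*f+K[1,2]]
def cloud(n,d):
    c=robot.get_calibration(n)
    h,w=d.shape;u,v=np.meshgrid(np.arange(w),np.arange(h))
    a=cv2.undistortPoints(np.stack([u,v],-1).reshape(-1,1,2).astype(float),c['mtx'],np.array([c['k1'],0,0,0.]))[:,0]
    dd=d.reshape(-1);P=np.c_[a[:,0]*dd,-a[:,1]*dd,-dd]
    T=np.linalg.inv(c['camera_from_world'])
    return (P@T[:3,:3].T+T[:3,3]).reshape(h,w,3)
def crop(n,p,box,s,out):
    u0,v0,u1,v1=box
    cv2.imwrite(out,cv2.resize(p[v0:v1,u0:u1,::-1],None,fx=s,fy=s,interpolation=cv2.INTER_CUBIC))
E
python3 - <<'E'
import cv2,numpy as np
from h import *
p=cv2.imread('pics/top0.png')[:,:,::-1]
crop('top',p,(120,205,320,335),4,'pics/t1.png')
crop('top',p,(340,240,520,340),4,'pics/t2.png')
p=cv2.imread('pics/side0.png')[:,:,::-1]
crop('side',p,(190,130,350,270),4,'pics/s1.png')
crop('side',p,(190,240,340,450),2.8,'pics/s2.png')
d=np.load('top0.npy');C=cloud('top',d)
print(C[290,230],C[350,200])
Z=C[:,:,2]
z=np.clip(Z/0.12*255,0,255).astype(np.uint8)
cv2.imwrite('pics/z.png',cv2.applyColorMap(cv2.resize(z[200:340,120:520],None,fx=2,fy=2,interpolation=0),cv2.COLORMAP_JET))
E
```

```text
[0.51631918 0.1943737  0.00947852] [ 3.85636643e-01  2.56069639e-01 -6.22924905e-05]
```

View pics/t1.png

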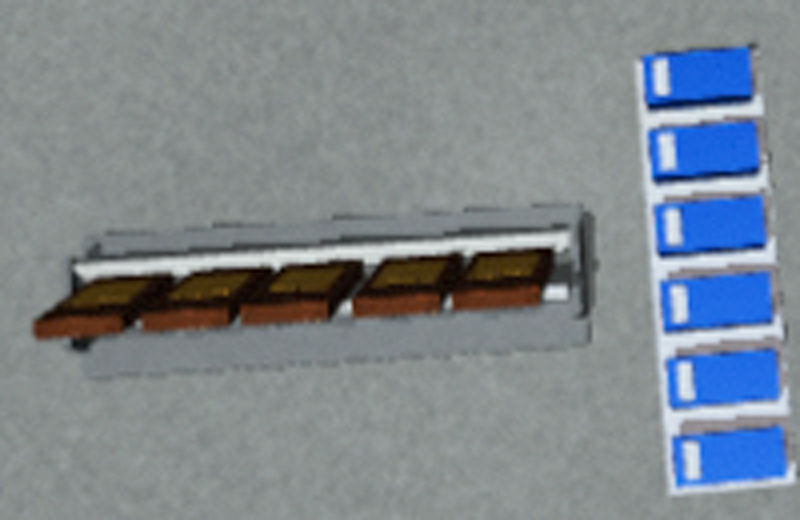

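View pics/t2.png

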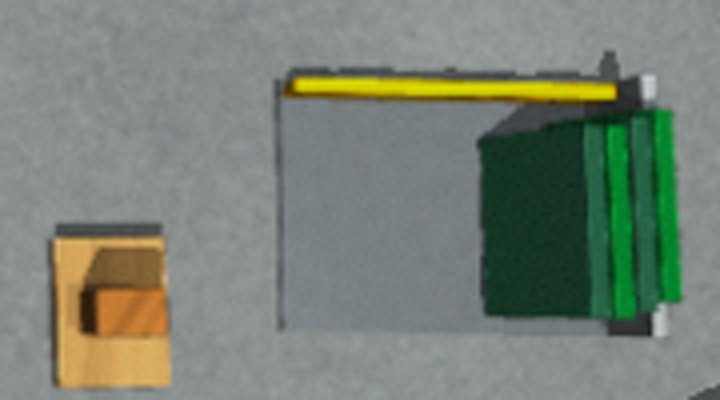

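View pics/s1.png

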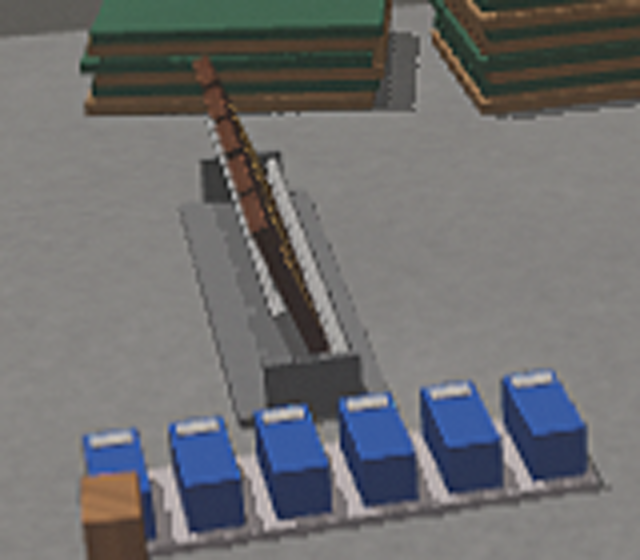

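View pics/s2.png

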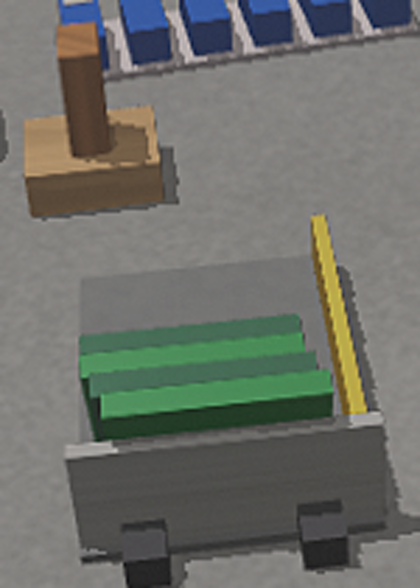

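View pics/z.png

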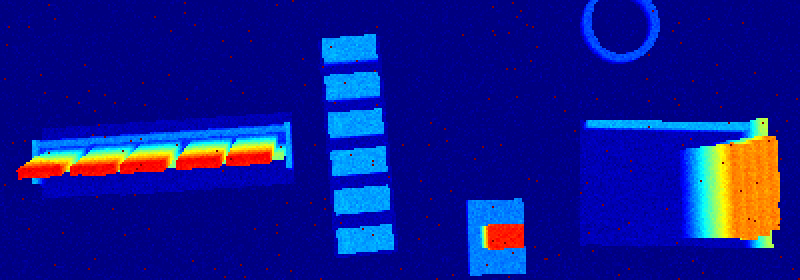

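```bash
cat > m.py <<'E'
import cv2,numpy as np
from h import *
p=cv2.imread('pics/top0.png');d=np.load('top0.npy');C=cloud('top',d)
hsv=cv2.cvtColor(p,cv2.COLOR_BGR2HSV)
reg=np.zeros((480,640),bool);reg[200:345,120:520]=1
def rect(m,name,z=None,ero=0):
    n,l,s,c=cv2.connectedComponentsWithStats(m.astype(np.uint8))
    out=[]
    for i in range(1,n):
        if s[i,4]<40: continue
        v,u=np.nonzero(l==i)
        P=np.array([world('top',a,b,z=z) for a,b in zip(u,v)]) if z else C[v,u]
        r=cv2.minAreaRect((P[:,:2]*1000).astype(np.float32))
        print(name,np.round(r[0],1),np.round(r[1],1),round(r[2],1),'z',np.round(np.median(P[:,2])*1000,1),s[i,4])
        out.append(r)
    return out
Z=C[:,:,2]
blue=(hsv[:,:,0]>100)&(hsv[:,:,0]<125)&(hsv[:,:,1]>150)&reg&(Z>.030)|(reg&(Z>.031)&(Z<.038)&(np.arange(640)[None]>275)&(np.arange(640)[None]<325))
o=rect(blue,'blue',.035)
yel=(hsv[:,:,0]>24)&(hsv[:,:,0]<35)&(hsv[:,:,1]>150)&reg&(Z>.03)
yel[:,:400]=0
rect(yel,'fence',.036)
col=np.arange(640)[None]
be=reg&(col>345)&(col<390)
rect(be&(Z>.024)&(Z<.036),'foot',.03); rect(be&(Z>.096)&(Z<.11),'rib',.102)
bs=reg&(col>470)&(Z>.060)&(Z<.072);rect(bs,'backst')
fl=reg&(col>400)&(col<462)&(Z>.003)&(Z<.011);rect(fl,'trayfl',.006)
top=reg&(col<275)&(Z>.08);
print('top plaque z max',np.percentile(Z[reg&(col<275)],[98,99,99.8]))
rect(top,'plq')
lip=reg&(col<275)&(hsv[:,:,2]>180);
E
python3 m.py
```

```text
blue [662.1  54.2] [28.6 59.5] 5.7 z 35.0 320
blue [621.2  50. ] [27.3 59.8] 6.0 z 35.0 324
blue [579.4  45.9] [27.3 59.6] 5.5 z 35.0 338
blue [537.7  41.7] [27.3 59.7] 5.8 z 35.0 345
blue [496.1  37.6] [26.9 59.9] 5.7 z 35.0 344
blue [454.4  33.5] [26.8 59.8] 5.9 z 35.0 354
fence [ 581.2 -299. ] [176.7   7.6] 89.2 z 36.0 276Traceback (most recent call last):
  File "m.py", line 25, in <module>
    rect(be&(Z>.024)&(Z<.036),'foot',.03); rect(be&(Z>.096)&(Z<.11),'rib',.102)
    ~~~~^^^^^^^^^^^^^^^^^^^^^^^^^^^^^^^^^
  File "m.py", line 12, in rect
    P=np.array([world('top',a,b,z=z) for a,b in zip(u,v)]) if z else C[v,u]
                ~~~~~^^^^^^^^^^^^^^^
  File "h.py", line 4, in world
    c=robot.get_calibration(n);K=c['mtx'];k=np.array([c['k1'],0,0,0.])
ValueError: time passes only in moves, steps and waits
```

```bash
python3 - <<'E'
s=open('h.py').read()
s=s.replace("def world","_c={}\ndef cal(n):\n    if n not in _c: _c[n]=robot.get_calibration(n)\n    return _c[n]\ndef world",1)
s=s.replace("c=robot.get_calibration(n)","c=cal(n)");open('h.py','w').write(s)
E
python3 m.py
```

```text
blue [662.1  54.2] [28.6 59.5] 5.7 z 35.0 320
blue [621.2  50. ] [27.3 59.8] 6.0 z 35.0 324
blue [579.4  45.9] [27.3 59.6] 5.5 z 35.0 338
blue [537.7  41.7] [27.3 59.7] 5.8 z 35.0 345
blue [496.1  37.6] [26.9 59.9] 5.7 z 35.0 344
blue [454.4  33.5] [26.8 59.8] 5.9 z 35.0 354
fence [ 581.2 -299. ] [176.7   7.6] 89.2 z 36.0 276
foot [ 458.1 -107.9] [80.  60.7] 1.7 z 30.0 780
rib [ 458.  -107.6] [23.6 34.5] 0.4 z 102.0 220
backst [ 576.  -392.4] [17.7  8.2] 2.2 z 65.7 40
backst [ 507.4 -337.8] [96.4  9.7] 0.5 z 66.1 190
trayfl [ 514.8 -262.7] [120.  141.8] 87.3 z 6.0 2860
top plaque z max [0.10386005 0.10565723 0.98159965]
plq [510.7  93.2] [170.3  35.7] 65.7 z 103.2 183
plq [507.  120.4] [214.7  32. ] 72.5 z 103.2 189
plq [508.9 200. ] [364.7  47.7] 81.9 z 103.0 569
```

```bash
cat > m2.py <<'E'
from m import *
print('----')
# fence top
b=(hsv[:,:,2]>200)&yel
vs,us=np.nonzero(b)
W=np.array([world('top',a,c,z=.036) for a,c in zip(us,vs)])
f=np.polyfit(W[:,1],W[:,0],1);print('fence mid line',f, 'x at y=-.3',np.polyval(f,-.3),'y ext',W[:,1].min(),W[:,1].max(),W[:,0].min(),W[:,0].max())
# tray floor: edges via depth discontinuity z ~3mm poor; use image line
m=(fl).astype(np.uint8)
# brightness profile
g=cv2.cvtColor(p,cv2.COLOR_BGR2GRAY).astype(float)
pts=[]
for v in range(270,318,4):
    row=g[v-1:v+2,400:425].mean(0);pts.append((v,np.round(row[4:18]).astype(int)))
for q in pts[:4]:print(q)
for u in range(415,460,12): print(u,np.round(g[312:332,u-1:u+2].mean(1)).astype(int))
E
python3 m2.py | sed -n '/----/,$p'
```

```text
----
fence mid line [0.01617798 0.58669352] x at y=-.3 0.5818401250420747 y ext -0.3873703956097901 -0.21075431681118445 0.5789788941423762 0.5847665681092424
(270, array([140, 143, 139, 138, 117,  94, 113, 126, 127, 128, 126, 126, 127,
       125]))
(274, array([136, 140, 140, 142, 121, 100, 112, 125, 126, 126, 127, 127, 126,
       127]))
(278, array([138, 135, 137, 140, 122,  86, 101, 124, 123, 125, 125, 124, 126,
       126]))
(282, array([145, 145, 141, 143, 128,  97, 104, 125, 125, 127, 125, 127, 126,
       124]))
415 [129 128 128 128 129 133 132 131 131 132 137 142 143 144 144 143 141 142
 145 146]
427 [129 130 130 126 128 126 127 130 129 129 131 140 142 146 148 147 143 140
 140 142]
439 [125 124 128 126 126 126 125 127 126 126 128 138 144 148 145 143 145 147
 146 146]
451 [125 124 125 126 125 125 127 125 124 123 122 136 143 145 146 149 147 146
 141 144]
```

```bash
cat >> m2.py <<'E'
print(world('top',410.3,275,z=.006),world('top',411,300,z=.006))
print(world('top',415,322.3,z=.006),world('top',451,322.6,z=.006))
E
python3 m2.py | tail -2
cat > ov.py <<'E'
from h import *
def fr(x,y,yaw):
    c,s=np.cos(yaw),np.sin(yaw);return lambda P:np.c_[np.array(P)[:,0]*c-np.array(P)[:,1]*s+x,np.array(P)[:,0]*s+np.array(P)[:,1]*c+y,np.array(P)[:,2]]
def box(x0,x1,y0,y1,z0,z1):
    return [[(x0,y0,z),(x1,y0,z),(x1,y1,z),(x0,y1,z),(x0,y0,z)] for z in (z0,z1)]
def draw(n,img,F,polys,bx,s,col=(255,255,255)):
    for q in polys:
        a=(proj(n,F(np.array(q)/1000))+.5-np.array(bx[:2]))*s-.5
        cv2.polylines(img,[np.round(a).astype(int)],False,col,1,cv2.LINE_AA)
E
cat > o1.py <<'E'
from ov import *
T=fr(.5175,-.3038,np.radians(-.93));R=fr(.5583,.0438,np.radians(5.7));B=fr(.458,-.1078,np.radians(1.5))
for n,bx,s in(('top',(340,240,520,340),4),('side',(190,240,340,450),2.8)):
    p=cv2.imread(f'pics/{n}0.png');u0,v0,u1,v1=bx
    im=cv2.resize(p[v0:v1,u0:u1],None,fx=s,fy=s,interpolation=cv2.INTER_CUBIC)
    draw(n,im,T,box(-70,70,-97.5,97.5,6,6)+[[(60,-85,36),(60,97,36)],[(60,-85,6),(60,97,6)],[(-70,-85,66),(70,-85,66)]],bx,s)
    draw(n,im,B,box(-40,40,-30,30,0,30)+box(-12,12,-18,18,30,102),bx,s,(255,0,255))
    cv2.imwrite(f'pics/o_{n}.png',im)
E
python3 o1.py
```

```text
[ 0.55404334 -0.20871363  0.006     ] [ 0.49805091 -0.20871895  0.006     ]
[ 0.44902004 -0.21630385  0.006     ] [ 0.44875302 -0.29710327  0.006     ]
```

View pics/o_top.png

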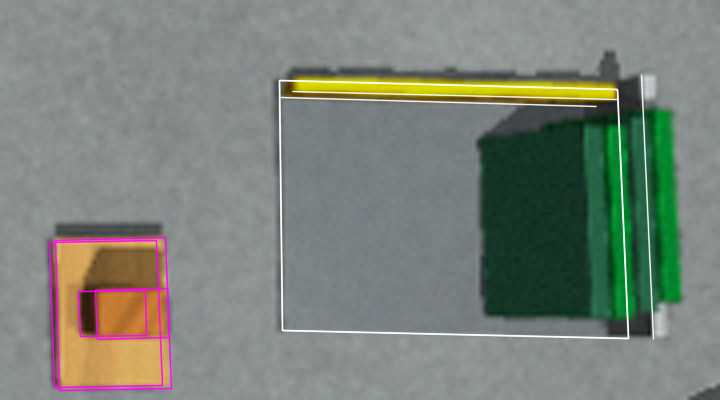

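View pics/o_side.png

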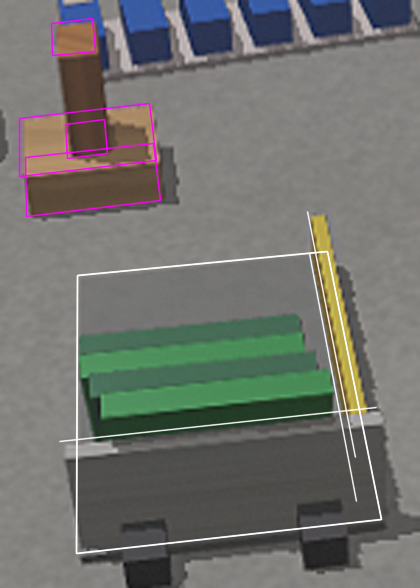

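```bash
cat > m3.py <<'E'
from h import *
p=cv2.imread('pics/top0.png');d=np.load('top0.npy');C=cloud('top',d);Z=C[:,:,2]
hsv=cv2.cvtColor(p,cv2.COLOR_BGR2HSV)
reg=np.zeros((480,640),bool);reg[255:300,120:275]=1
m=reg&((hsv[:,:,0]<12)|(hsv[:,:,0]>172))&(hsv[:,:,1]>110)&(hsv[:,:,2]>80)&(Z>.09)&(Z<.115)
n,l,s,c=cv2.connectedComponentsWithStats(m.astype(np.uint8),connectivity=4)
for i in range(1,n):
    if s[i,4]<20: continue
    v,u=np.nonzero(l==i);P=C[v,u]
    W=np.array([world('top',a,b,z=.1035) for a,b in zip(u,v)])
    r=cv2.minAreaRect((W[:,:2]*1000).astype(np.float32))
    print(s[i],np.round(np.median(P,0)*1000,1),'rect',np.round(r[0],1),np.round(r[1],1),round(r[2],1), 'mean',np.round(W.mean(0)*1000,1),'yrange',W[:,1].min(),W[:,1].max())
# base z~? stand base
b=reg&(Z>.002)&(Z<.012)
print(np.median(Z[b]),b.sum())
E
python3 m3.py
```

```text
[233 277  22   5  79] [532.8 150.9 104.6] rect [532.2 151.6] [ 7.9 42.4] 5.1 mean [532.4 151.4 103.5] yrange 0.1305504647192738 0.1727027056620338
[208 279  22   5  85] [528.4 200.4 104.7] rect [528.5 201.5] [ 8.  42.1] 0.6 mean [528.4 201.1 103.5] yrange 0.1804582124409851 0.22255862504950605
[180 281  22   5  82] [523.8 255.8 104.8] rect [524.  257.3] [ 7.7 42. ] 5.4 mean [524.  256.9 103.5] yrange 0.23623901721352172 0.27843666668365447
[156 282  21   6  71] [519.5 304.8 104.8] rect [520.8 306.1] [ 8.8 39.9] 4.3 mean [520.2 306.2 103.5] yrange 0.2860560575093533 0.3261470455715103
[129 284  21   5  75] [516.4 359.5 104.8] rect [516.7 359.8] [ 8.  40.1] 0.7 mean [516.  359.4 103.5] yrange 0.33970099509281226 0.37982003344676685
0.005834416645578433 2374
```

```bash
cat > pl.py <<'E'
import numpy as np,sys
from scipy.spatial.transform import Rotation as R
from rig import robot
def pose(xax,yax):
    x=np.array(xax,float);x/=np.linalg.norm(x);y=np.array(yax,float);y-=x*(x@y);y/=np.linalg.norm(y)
    return R.from_matrix(np.c_[x,y,np.cross(x,y)])
def down(yaw_deg,tilt=0,sgn=1):
    # tool y along frame-x at yaw; tilt: fingers lean towards +x (deg)
    c,s=np.cos(np.radians(yaw_deg)),np.sin(np.radians(yaw_deg));t=np.radians(tilt)
    ex=np.array([c,s,0]);z=np.array([0,0,1.])
    return pose(ex*np.sin(t)-z*np.cos(t),sgn*(ex*np.cos(t)+z*np.sin(t)))
def show():
    s=robot.get_state();r=R.from_quat(s['ee_rot']);print('t %.2f'%s['clock'],'tcp',np.round(s['tcp_pos']*1000,1),'grip',round(s['grip_width'],3),'F',np.round(s['force'],1),'j',np.round(s['joints'],2));return s,r
def delta(p,r):
    s,r0=show();rv=(r0.inv()*r).as_rotvec(degrees=True);sh=r0.inv().apply(np.array(p)-s['tcp_pos'])*1000
    sh2=r.inv().apply(np.array(p)-s['tcp_pos'])*1000
    print('turn',np.round(rv,2),'shift(now axes)',np.round(sh,1),'shift(target axes)',np.round(sh2,1))
E
python3 - <<'E'
from pl import *
s,r=show();print(np.round(r.as_matrix(),3))
u=-down(4.5,20).apply([1,0,0]);Tc=np.array([.5328,.151,.1047])
P=Tc-.032*u;print(P)
for sg in(1,-1):
    delta(P-(-u)*0.08,down(4.5,20,sg))
E
```

```text
t 0.10 tcp [ 222.  -475.4  198.5] grip 1.0 F [ 0.2  0.4 -0.2] j [-1.2   0.05  1.4   0.    1.69 -0.07]
[[-0.001  0.423 -0.906]
 [ 0.001 -0.906 -0.423]
 [-1.    -0.001 -0.   ]]
[0.54371091 0.15185871 0.07462984]
t 0.10 tcp [ 222.  -475.4  198.5] grip 1.0 F [ 0.2  0.4 -0.2] j [-1.2   0.05  1.4   0.    1.69 -0.07]
turn [-68.74  12.07  17.55] shift(now axes) [  49.3 -441.8 -531.2] shift(target axes) [ 162.9  305.3 -600.1]
t 0.10 tcp [ 222.  -475.4  198.5] grip 1.0 F [ 0.2  0.4 -0.2] j [-1.2   0.05  1.4   0.    1.69 -0.07]
turn [109.22  19.34 -13.3 ] shift(now axes) [  49.3 -441.8 -531.2] shift(target axes) [ 162.9 -305.3  600.1]
```

Request:
jog_arm --commands '[[[-6.87,0,0],[0,0,0],0.4],[[-6.87,0,0],[0,0,0],0.4],[[-6.87,0,0],[0,0,0],0.4],[[-6.87,0,0],[0,0,0],0.4],[[-6.87,0,0],[0,0,0],0.4],[[-6.87,0,0],[0,0,0],0.4],[[-6.87,0,0],[0,0,0],0.4],[[-6.87,0,0],[0,0,0],0.4],[[-6.87,0,0],[0,0,0],0.4],[[-6.87,0,0],[0,0,0],0.4]]' --newtons 40

```text
clock: 0.93
tcp_pos: [0.222, -0.4755, 0.1987]
ee_rot: [0.482, 0.518, -0.482, 0.517]
force: [1.4, -1.0, -0.5]
grip_width: 0.602
```

```bash
python3 - <<'E'
from pl import *
u=-down(4.5,20).apply([1,0,0]);Tc=np.array([.5328,.151,.1047]);P=Tc-.032*u
delta(P+.08*u,down(4.5,0)); delta(P+.08*u,down(4.5,20))
E
```

```text
t 0.93 tcp [ 222.  -475.5  198.7] grip 0.602 F [ 1.4 -1.  -0.5] j [-1.2   0.05  1.4  -0.    1.69 -1.28]
turn [-0.44 -0.05  0.02] shift(now axes) [  49.3  338.  -602.7] shift(target axes) [  48.9  342.6 -600.2]
t 0.93 tcp [ 222.  -475.5  198.7] grip 0.602 F [ 1.4 -1.  -0.5] j [-1.2   0.05  1.4  -0.    1.69 -1.28]
turn [-0.44  0.03 20.02] shift(now axes) [  49.3  338.  -602.7] shift(target axes) [ 163.1  305.2 -600.2]
```

Request:
jog_arm --commands '[[[-0.44,0,0],[0,0.0211,-0.0376],0.6],[[0,0,0],[0,0.0211,-0.0376],0.6],[[0,0,0],[0,0.0211,-0.0376],0.6],[[0,0,0],[0,0.0211,-0.0376],0.6],[[0,0,0],[0,0.0211,-0.0376],0.6],[[0,0,0],[0,0.0211,-0.0376],0.6],[[0,0,0],[0,0.0211,-0.0376],0.6],[[0,0,0],[0,0.0211,-0.0376],0.6],[[0,0,0],[0,0.0211,-0.0376],0.6],[[0,0,0],[0,0.0211,-0.0376],0.6]]'

```text
clock: 1.77
tcp_pos: [0.3996, -0.0966, 0.1991]
ee_rot: [0.482, 0.518, -0.482, 0.518]
force: [1.1, -0.3, 0.8]
grip_width: 0.4
```

Request:
jog_arm --commands '[[[0,0,0],[0,0.0211,-0.0376],0.6],[[0,0,0],[0,0.0211,-0.0376],0.6],[[0,0,0],[0,0.0211,-0.0376],0.6],[[0,0,0],[0,0.0211,-0.0376],0.6],[[0,0,0],[0,0.0211,-0.0376],0.6],[[0,0,0],[0,0.0211,-0.0376],0.6],[[0,0,6.7],[0,0,0],0.6],[[0,0,6.7],[0,0,0],0.6],[[0,0,6.6],[0,0,0],0.6],[[0,0,0],[0,0,0],0.6]]'

```text
clock: 2.6
tcp_pos: [0.5019, 0.1278, 0.1946]
ee_rot: [0.563, 0.427, -0.385, 0.594]
force: [-0.7, -0.3, -0.8]
grip_width: 0.398
```

```bash
cat > g.py <<'E'
from pl import *
# plaque index, height above grasp (mm)
T=np.array([[532.8,150.9,104.7],[528.4,200.6,104.7],[524.0,256.2,104.7],[519.9,305.3,104.7],[516.2,359.5,104.7]])/1000
def grasp(i,h,up=.058):
    u=-down(4.5,20).apply([1,0,0]);return T[i]-(.09-up)*u+h/1000*u, down(4.5,20)
def slot(k,z,dx=0,dy=0):
    c,s=np.cos(np.radians(5.7)),np.sin(np.radians(5.7));lx=(-84,-42,0,42,84)[k]+dx
    return np.array([558.3+c*lx-s*dy,43.8+s*lx+c*dy,z])/1000, down(5.7,0)
if __name__=='__main__':
    a=sys.argv
    delta(*(grasp(int(a[2]),float(a[3])) if a[1]=='g' else slot(int(a[2]),*map(float,a[3:]))))
E
python3 g.py g 0 0
```

```text
t 2.60 tcp [501.9 127.8 194.6] grip 0.398 F [-0.7 -0.3 -0.8] j [ 0.21 -0.26  1.74 -0.05  1.32  0.13]
turn [-0.21  0.14  0.16] shift(now axes) [127.6   0.2 -20.9] shift(target axes) [ 1.276e+02 -1.000e-01 -2.060e+01]
```

Request:
jog_arm --commands '[[[-0.2,0.1,0.1],[0,0,-0.0209],0.6],[[0,0,0],[0.03,0,0],0.6],[[0,0,0],[0.03,0,0],0.6],[[0,0,0],[0.015,0,0],0.6],[[0,0,0],[0,0,0],0.6]]'

```text
clock: 3.02
tcp_pos: [0.5284, 0.15, 0.1244]
ee_rot: [0.562, 0.429, -0.385, 0.593]
force: [-0.4, -1.1, 0.1]
grip_width: 0.4
```

```bash
python3 g.py g 0 0; cat > pic.py <<'E'
import sys
from h import *
n=sys.argv[1];bx=tuple(map(int,sys.argv[2].split(',')));s=float(sys.argv[3])
p,d=robot.read_camera(n);np.save(f'{sys.argv[4]}.npy',d);cv2.imwrite(f'pics/{sys.argv[4]}_full.png',p[:,:,::-1])
crop(n,p,bx,s,f'pics/{sys.argv[4]}.png')
E
python3 pic.py side 190,60,350,260 3 a1
```

```text
t 3.02 tcp [528.4 150.  124.4] grip 0.4 F [-0.4 -1.1  0.1] j [ 0.24 -0.12  1.76 -0.06  1.17  0.18]
turn [-0.11  0.09  0.37] shift(now axes) [52.  -2.2 -0.7] shift(target axes) [52.  -2.5 -0.6]
```

View pics/a1.png

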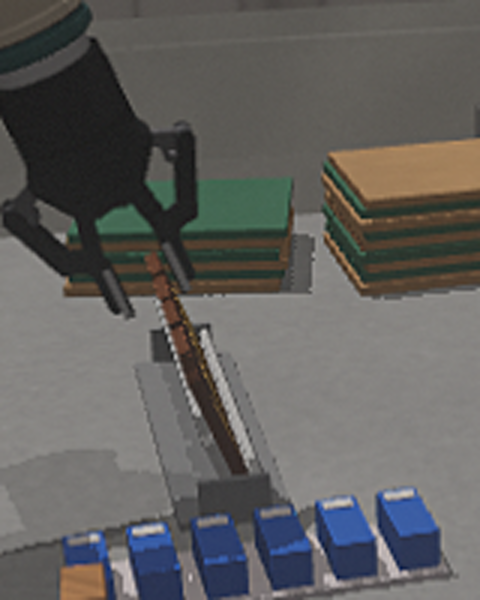

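Request:
jog_arm --commands '[[[0,0,0.3],[0.013,-0.0023,0],0.6],[[0,0,0],[0.0195,0,0],0.6],[[0,0,0],[0.0195,0,0],0.6],[[0,0,0],[0,0,0],0.6],[[0,0,0],[0,0,0],0.6]]'

```text
clock: 3.48
tcp_pos: [0.5458, 0.1517, 0.0802]
ee_rot: [0.565, 0.426, -0.381, 0.595]
force: [0.7, -0.1, -0.1]
grip_width: 0.4
```

```bash
python3 g.py g 0 0; python3 pic.py side 190,60,350,260 3 a2
```

```text
t 3.48 tcp [545.8 151.7  80.2] grip 0.4 F [ 0.7 -0.1 -0.1] j [ 0.24 -0.04  1.77 -0.06  1.06  0.18]
turn [-0.13  0.03 -0.38] shift(now axes) [ 4.5 -3.9 -0.2] shift(target axes) [ 4.5 -3.8 -0.2]
```

View pics/a2.png

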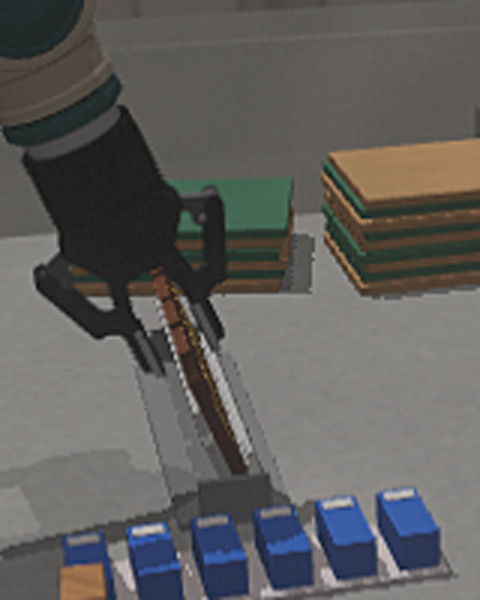

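Request:
jog_arm --commands '[[[0,0,-0.35],[0.004,-0.0039,0],0.6],[[0,0,0],[0,0,0],0.6]]'

```text
clock: 3.7
tcp_pos: [0.5434, 0.1517, 0.075]
ee_rot: [0.564, 0.427, -0.382, 0.594]
force: [-0.2, -0.9, 0.3]
grip_width: 0.403
```

```bash
python3 g.py g 0 0
```

```text
t 3.70 tcp [543.4 151.7  75. ] grip 0.403 F [-0.2 -0.9  0.3] j [ 0.24 -0.04  1.78 -0.06  1.05  0.18]
turn [-0.12  0.01 -0.1 ] shift(now axes) [ 0.5  0.2 -0. ] shift(target axes) [ 0.5  0.2 -0. ]
```

Request:
jog_arm --commands '[[[0,0,0],[0,0,0],1],[[0,0,0],[0,0,0],1],[[0,0,0],[0,0,0],1],[[0,0,0],[0,0,0],1],[[0,0,0],[0,0,0],1],[[0,0,0],[0,0,0],1]]' --newtons 40

```text
clock: 4.2
tcp_pos: [0.5434, 0.1516, 0.0742]
ee_rot: [0.564, 0.427, -0.383, 0.594]
force: [1.2, 0.2, 1.1]
grip_width: -0.0
```

```bash
python3 g.py g 0 0
```

```text
t 4.20 tcp [543.4 151.6  74.2] grip -0.0 F [1.2 0.2 1.1] j [ 0.24 -0.03  1.78 -0.06  1.05  0.18]
turn [-0.11  0.02 -0.06] shift(now axes) [-0.3  0.5 -0.1] shift(target axes) [-0.3  0.5 -0.1]
```

```bash
python3 pic.py side 190,60,350,260 3 a3;python3 pic.py top 120,205,320,335 4 a4
```

```text
(no output)
```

View pics/a3.png

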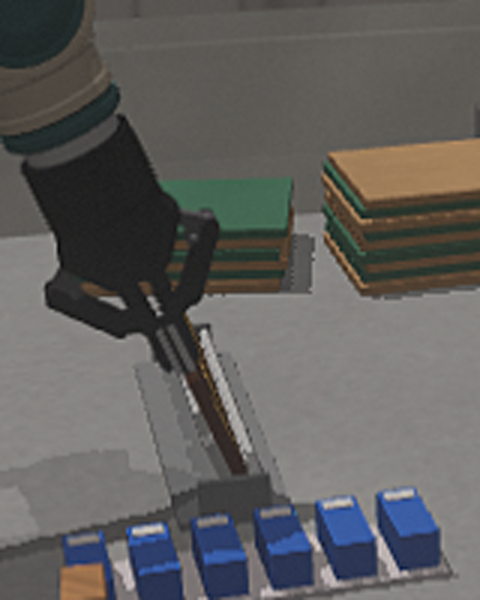

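View pics/a4.png

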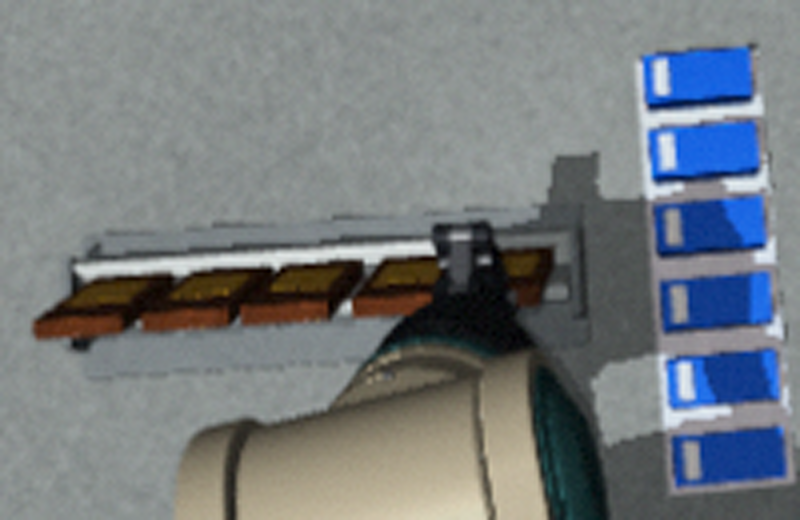

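```bash
python3 - <<'E'
from h import *
from g import *
s=robot.get_state();t=s['tcp_pos'];r=R.from_quat(s['ee_rot'])
ax=r.as_matrix()
pts=np.array([t,t-.019*ax[:,0],t+.011*ax[:,2],t-.011*ax[:,2],T[0],T[0]+.022*ax[:,2],T[0]+.022*ax[:,2]+.042*ax[:,0]])
a=proj('side',pts);print(np.round((a-[190,60])*3,0))
b=proj('top',pts);print(np.round((b-[120,205])*4,0))
C=cloud('side',np.load('a3.npy'))
for (u,v) in [(175,350),(165,330),(190,375),(215,420),(185,352)]:
    print((u,v),np.round(C[60+v//3,190+u//3]*1000,1))
E
```

```text
[[205. 405.]
 [194. 382.]
 [208. 412.]
 [203. 398.]
 [187. 366.]
 [191. 379.]
 [216. 430.]]
[[503. 281.]
 [499. 291.]
 [524. 280.]
 [482. 283.]
 [495. 296.]
 [539. 294.]
 [547. 273.]]
(175, 350) [525.  137.8 124.3]
(165, 330) [520.  134.9 138.9]
(190, 375) [533.4 135.7 104.8]
(215, 420) [547.  128.9  73.2]
(185, 352) [530.7 137.1 121.9]
```

```bash
python3 - <<'E'
from h import *
p=cv2.imread('pics/a3_full.png')[:,:,::-1]
crop('side',p,(225,140,285,230),8,'pics/a5.png')
C=cloud('side',np.load('a3.npy'))
for v in range(170,200,3): print(v,[tuple(np.round(C[v,u]*1000).astype(int)) for u in range(240,264,3)])
E
```

```text
170 [(np.int64(510), np.int64(139), np.int64(138)), (np.int64(516), np.int64(139), np.int64(137)), (np.int64(522), np.int64(135), np.int64(139)), (np.int64(528), np.int64(144), np.int64(134)), (np.int64(534), np.int64(140), np.int64(135)), (np.int64(548), np.int64(388), np.int64(30)), (np.int64(555), np.int64(384), np.int64(31)), (np.int64(566), np.int64(455), np.int64(1))]
173 [(np.int64(510), np.int64(140), np.int64(131)), (np.int64(516), np.int64(135), np.int64(133)), (np.int64(521), np.int64(136), np.int64(132)), (np.int64(527), np.int64(139), np.int64(130)), (np.int64(533), np.int64(137), np.int64(130)), (np.int64(546), np.int64(344), np.int64(41)), (np.int64(554), np.int64(370), np.int64(29)), (np.int64(564), np.int64(434), np.int64(1))]
176 [(np.int64(510), np.int64(384), np.int64(19)), (np.int64(515), np.int64(139), np.int64(125)), (np.int64(521), np.int64(137), np.int64(125)), (np.int64(527), np.int64(138), np.int64(124)), (np.int64(533), np.int64(143), np.int64(121)), (np.int64(539), np.int64(143), np.int64(121)), (np.int64(554), np.int64(368), np.int64(22)), (np.int64(561)
[... 1932 characters left out ...]
 np.int64(6)), (np.int64(513), np.int64(308), np.int64(6)), (np.int64(520), np.int64(310), np.int64(4)), (np.int64(527), np.int64(310), np.int64(3)), (np.int64(534), np.int64(302), np.int64(6)), (np.int64(536), np.int64(127), np.int64(89)), (np.int64(542), np.int64(127), np.int64(88)), (np.int64(549), np.int64(151), np.int64(76))]
197 [(np.int64(505), np.int64(296), np.int64(4)), (np.int64(512), np.int64(293), np.int64(5)), (np.int64(519), np.int64(291), np.int64(5)), (np.int64(526), np.int64(291), np.int64(4)), (np.int64(533), np.int64(290), np.int64(4)), (np.int64(537), np.int64(169), np.int64(62)), (np.int64(541), np.int64(126), np.int64(82)), (np.int64(547), np.int64(128), np.int64(81))]
```

View pics/a5.png

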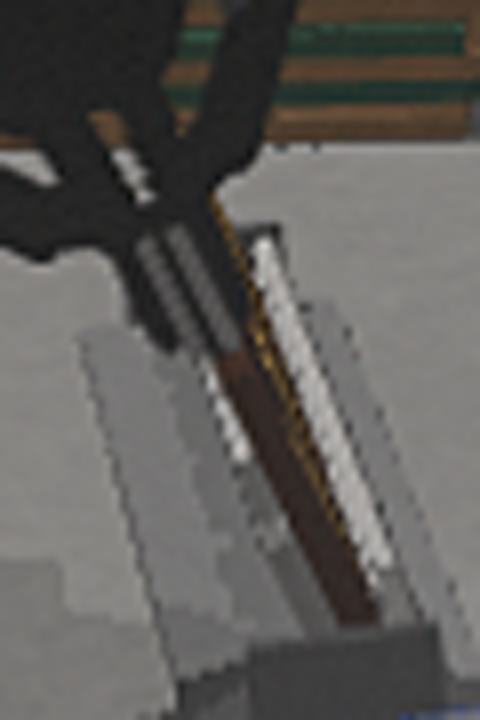

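Request:
jog_arm --commands '[[[0,0,0],[-0.03,0,0],1],[[0,0,0],[-0.03,0,0],1],[[0,0,0],[-0.02,0,0],1],[[0,0,-6.7],[0,0,0.03],1],[[0,0,-6.7],[0,0,0.03],1],[[0,0,-6.6],[0,0,0.03],1],[[0,0,0],[0,0,0],1]]'

```text
clock: 4.88
tcp_pos: [0.5244, 0.0553, 0.1472]
ee_rot: [0.479, 0.519, -0.484, 0.516]
force: [-0.1, 0.1, -0.9]
grip_width: 0.001
```

```bash
python3 pic.py side 190,40,350,260 3 b1;python3 pic.py top 120,185,320,335 4 b2
python3 - <<'E'
from h import *
from g import *
s,r=show();t=s['tcp_pos'];ax=r.as_matrix()
pts=np.array([t,t-.03*ax[:,0]])
print(proj('side',pts),(proj('side',pts)-[190,40])*3);print((proj('top',pts)-[120,185])*4)
C=cloud('side',np.load('b1.npy'));a=proj('side',pts)
Q=C.reshape(-1,3);m=(np.linalg.norm((Q-t)-((Q-t)@ax[:,0])[:,None]*ax[:,0],axis=1)<.035)&((Q-t)@ax[:,0]>-.12)&((Q-t)@ax[:,0]<.03)
h=np.histogram((Q[m]-t)@ax[:,0]*1000,bins=np.arange(-120,31,5));print(list(zip(h[1].astype(int),h[0])))
E
```

```text
t 4.98 tcp [523.4  58.8 147.9] grip -0.001 F [ 0.2 -0.   0.8] j [ 0.04  0.08  1.48  0.    1.59 -0.03]
[[248.38571756 181.28838363]
 [247.17426284 166.23064083]] [[175.15715268 423.86515088]
 [171.52278853 378.69192248]]
[[675.00990356 390.46633321]
 [672.3244861  385.36487361]]
[(np.int64(-120), np.int64(97)), (np.int64(-115), np.int64(78)), (np.int64(-110), np.int64(63)), (np.int64(-105), np.int64(44)), (np.int64(-100), np.int64(60)), (np.int64(-95), np.int64(68)), (np.int64(-90), np.int64(120)), (np.int64(-85), np.int64(94)), (np.int64(-80), np.int64(76)), (np.int64(-75), np.int64(48)), (np.int64(-70), np.int64(46)), (np.int64(-65), np.int64(47)), (np.int64(-60), np.int64(40)), (np.int64(-55), np.int64(39)), (np.int64(-50), np.int64(43)), (np.int64(-45), np.int64(42)), (np.int64(-40), np.int64(27)), (np.int64(-35), np.int64(11)), (np.int64(-30), np.int64(0)), (np.int64(-25), np.int64(0)), (np.int64(-20), np.int64(0)), (np.int64(-15), np.int64(0)), (np.int64(-10), np.int64(0)), (np.int64(-5), np.int64(0)), (np.int64(0), np.int64(0)), (np.int64(5), np.int64(0)), (np.int64(10), np.int64(0)), (np.int64(15), np.int64(0)), (np.int64(20), np.int64(0)), (np.int64(25), np.int64(0))]
```

View pics/b1.png

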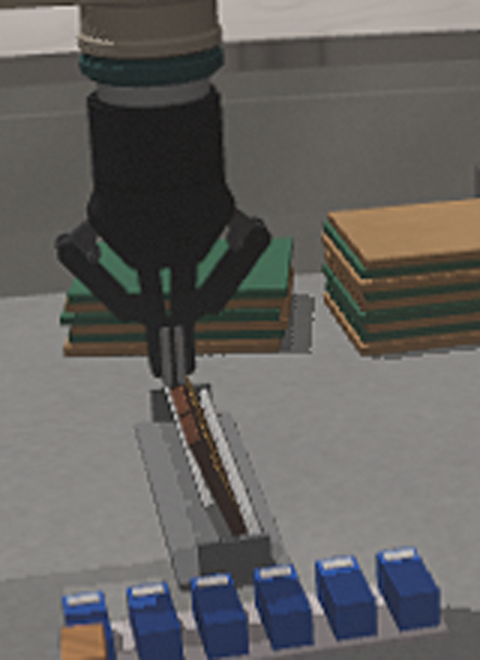

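View pics/b2.png

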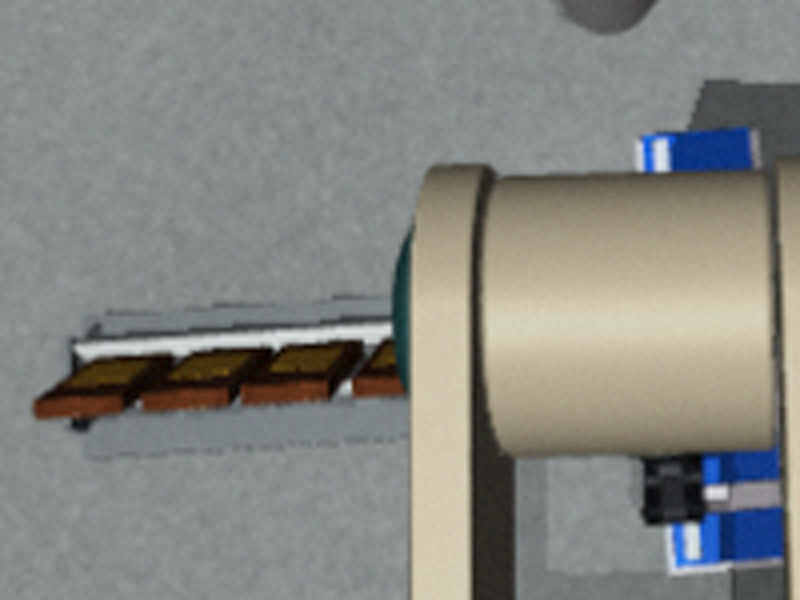

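```bash
python3 - <<'E'
from h import *
from g import *
s,r=show();t=s['tcp_pos'];ax=r.as_matrix()
for nm,n in(('side','b1'),('top','b2')):
    C=cloud(nm,np.load(n+'.npy'));L=(C-t)@ax
    m=(np.abs(L[:,:,1])<.06)&(np.abs(L[:,:,2])<.06)
    for a in range(-130,20,10):
        k=m&(L[:,:,0]>a/1000)&(L[:,:,0]<(a+10)/1000)
        if k.sum()>5:
            q=L[k]*1000;print(nm,a,k.sum(),'y',np.round(np.percentile(q[:,1],[2,50,98]),1),'z',np.round(np.percentile(q[:,2],[2,50,98]),1))
E
```

```text
t 4.98 tcp [523.4  58.8 147.9] grip -0.001 F [ 0.2 -0.   0.8] j [ 0.04  0.08  1.48  0.    1.59 -0.03]
side -130 371 y [-57.9  -2.   56.6] z [ 0.5 15.4 26.4]
side -120 332 y [-56.5   0.9  56.3] z [ 7.6 16.8 23.5]
side -110 229 y [-50.4   1.7  50.5] z [-2.2 17.1 24.1]
side -100 207 y [-42.8   5.3  43. ] z [-6.8 16.5 22.8]
side -90 245 y [-34.6   3.3  35.1] z [-4.3 15.7 20.6]
side -80 125 y [-26.1   1.6  28.7] z [-0.9 15.1 19.4]
side -70 93 y [-13.9  -1.2  13.3] z [-3.  13.4 18. ]
side -60 79 y [-14.2  -0.8  12.9] z [ 8.  13.7 17.9]
side -50 85 y [-13.8  -1.   11.9] z [ 3.7 13.3 18.6]
side -40 38 y [-10.6  -1.   10.2] z [10.3 14.8 17. ]
top -130 98 y [-59.7 -55.4 -44.9] z [-10.7   1.   13.4]
top -120 37 y [-50.9 -46.6 -42.6] z [-10.3   5.7  12.5]
top -110 6 y [-41.3 -39.5 -36.4] z [10.9 12.5 12.7]
```

```bash
sed -i 's/^def delta(p,r):/TIP=.033\ndef delta(p,r):\n    p=np.array(p)+TIP*r.apply([1,0,0])/' pl.py; python3 g.py g 0 40
```

```text
t 4.98 tcp [523.4  58.8 147.9] grip -0.001 F [ 0.2 -0.   0.8] j [ 0.04  0.08  1.48  0.    1.59 -0.03]
turn [-2.400e-01  1.000e-02  2.005e+01] shift(now axes) [ 66.8  24.8 -91.2] shift(target axes) [ 71.3   0.8 -91.1]
```

Request:
jog_arm --commands '[[[0,0,6.7],[0,0,0],0.6],[[0,0,6.7],[0,0,0],0.6],[[0,0,6.65],[0,0,0],0.6],[[-0.2,0,0],[0,0,-0.0304],0.6],[[0,0,0],[0,0,-0.0304],0.6],[[0,0,0],[0,0,-0.0303],0.6],[[0,0,0],[0.02,0.0008,0],0.6],[[0,0,0],[0.025,0,0],0.6],[[0,0,0],[0.025,0,0],0.6],[[0,0,0],[0,0,0],0.6]]'

```text
clock: 5.82
tcp_pos: [0.5376, 0.1531, 0.0789]
ee_rot: [0.561, 0.43, -0.383, 0.595]
force: [-0.2, 0.0, -2.4]
grip_width: 0.402
```

```bash
python3 g.py g 0 0
```

```text
t 5.82 tcp [537.6 153.1  78.9] grip 0.402 F [-0.2  0.  -2.4] j [ 0.24 -0.05  1.78 -0.06  1.07  0.18]
turn [0.2  0.02 0.26] shift(now axes) [39.   4.3  1.8] shift(target axes) [39.   4.1  1.8]
```

Request:
jog_arm --commands '[[[0.1,0,0.2],[0,0.003,0.0012],0.6],[[0,0,0],[0.015,0,0],0.6],[[0,0,0],[0.015,0,0],0.6],[[0,0,0],[0,0,0],0.6],[[0,0,0],[0,0,0],0.6],[[0,0,0],[0,0,0],0.6]]'

```text
clock: 6.32
tcp_pos: [0.5543, 0.1526, 0.0589]
ee_rot: [0.565, 0.426, -0.38, 0.596]
force: [0.2, 0.4, 0.9]
grip_width: 0.401
```

```bash
python3 g.py g 0 0;  python3 pic.py side 190,60,350,260 3 a6
```

```text
t 6.32 tcp [554.3 152.6  58.9] grip 0.401 F [0.2 0.4 0.9] j [ 0.23  0.01  1.77 -0.06  1.01  0.18]
turn [-0.01 -0.01 -0.47] shift(now axes) [14.5 -4.7  0. ] shift(target axes) [14.6 -4.6  0. ]
```

View pics/a6.png

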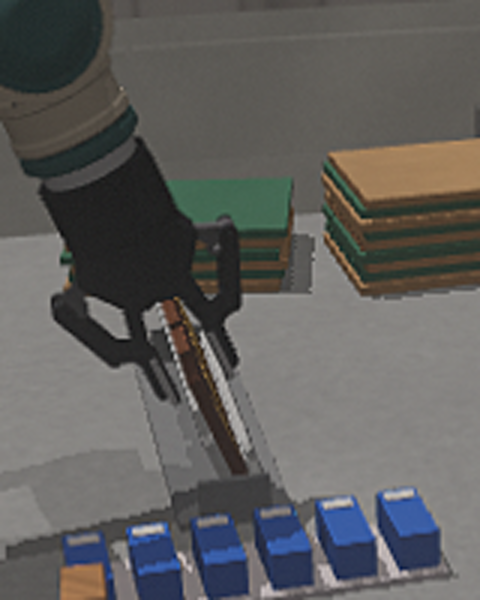

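Request:
jog_arm --commands '[[[0,0,-0.4],[0,-0.0046,0],0.6],[[0,0,0],[0.007,0,0],0.6],[[0,0,0],[0.007,0,0],0.6],[[0,0,0],[0,0,0],0.6],[[0,0,0],[0,0,0],0.6],[[0,0,0],[0,0,0],0.6]]'

```text
clock: 6.87
tcp_pos: [0.5541, 0.1523, 0.0416]
ee_rot: [0.562, 0.428, -0.383, 0.594]
force: [-0.5, -0.2, -0.4]
grip_width: 0.406
```

```bash
python3 g.py g 0 0
```

```text
t 6.87 tcp [554.1 152.3  41.6] grip 0.406 F [-0.5 -0.2 -0.4] j [ 0.23  0.04  1.78 -0.06  0.98  0.18]
turn [-0.01  0.02  0.13] shift(now axes) [-1.6  1.5 -0.3] shift(target axes) [-1.6  1.5 -0.3]
```

Request:
jog_arm --commands '[[[0,0,0],[0,0.001,0],0.6],[[0,0,0],[0,0,0],1],[[0,0,0],[0,0,0],1],[[0,0,0],[0,0,0],1],[[0,0,0],[0,0,0],1],[[0,0,0],[0,0,0],1],[[0,0,0],[0,0,0],1]]'

```text
clock: 7.45
tcp_pos: [0.5564, 0.1526, 0.0434]
ee_rot: [0.563, 0.427, -0.382, 0.595]
force: [5.6, 1.0, 1.4]
grip_width: 0.11
```

```bash
python3 g.py g 0 0
```

```text
t 7.45 tcp [556.4 152.6  43.4] grip 0.11 F [5.6 1.  1.4] j [ 0.23  0.04  1.77 -0.06  0.98  0.18]
turn [-0.02  0.   -0.09] shift(now axes) [-0.7 -1.2 -0.1] shift(target axes) [-0.7 -1.2 -0.1]
```

Request:
jog_arm --commands '[[[0,0,0],[-0.01,0,0],1],[[0,0,0],[-0.02,0,0],1],[[0,0,0],[-0.03,0,0],1],[[0,0,0],[-0.03,0,0],1],[[0,0,-5],[-0.02,0,0],1],[[0,0,-5],[-0.02,0,0],1],[[0,0,-5],[0,0,0],1],[[0,0,-5],[0,0,0],1],[[0,0,0],[0,0,0],1],[[0,0,0],[0,0,0],1]]'

```text
clock: 8.28
tcp_pos: [0.5126, 0.149, 0.1633]
ee_rot: [0.479, 0.52, -0.481, 0.518]
force: [-0.0, -0.4, -1.2]
grip_width: 0.113
```

```bash
python3 g.py s 4 104;  python3 pic.py side 190,20,390,260 3 a7
```

```text
t 8.28 tcp [512.6 149.  163.3] grip 0.113 F [-0.  -0.4 -1.2] j [ 0.21  0.09  1.43 -0.    1.62  0.14]
turn [-1.24  0.03  0.2 ] shift(now axes) [ 92.  121.7 106.5] shift(target axes) [ 92.3 119.1 109.2]
```

View pics/a7.png

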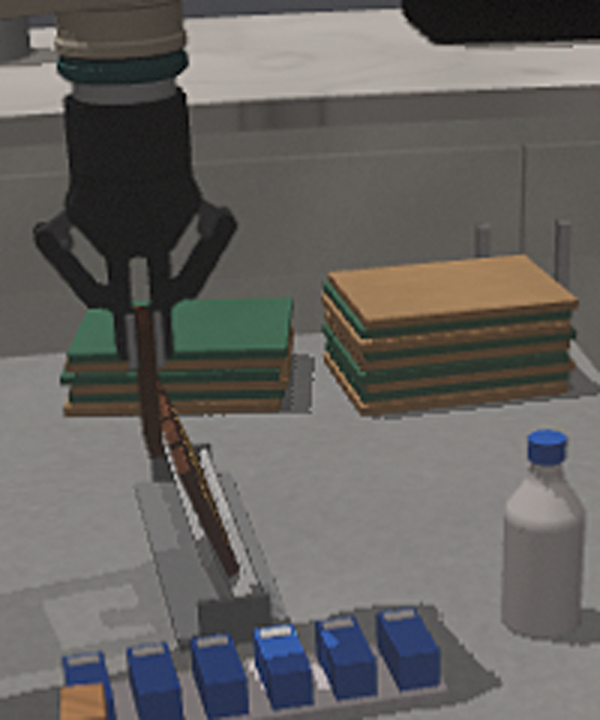

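Request:
jog_arm --commands '[[[-1.24,0,0.2],[0,0,0],1],[[0,0,0],[0,0.03,0.0273],1],[[0,0,0],[0,0.03,0.0273],1],[[0,0,0],[0,0.03,0.0273],1],[[0,0,0],[0,0.0291,0.0273],1],[[0,0,0],[0.03,0,0],1],[[0,0,0],[0.03,0,0],1],[[0,0,0],[0,0,0],1],[[0,0,0],[0,0,0],1],[[0,0,0],[0,0,0],1]]'

```text
clock: 9.17
tcp_pos: [0.6425, 0.0528, 0.1078]
ee_rot: [0.475, 0.523, -0.473, 0.526]
force: [-0.6, -0.3, 0.6]
grip_width: 0.112
```

```bash
python3 g.py s 4 104
```

```text
t 9.17 tcp [642.5  52.8 107.8] grip 0.112 F [-0.6 -0.3  0.6] j [ 0.02  0.43  1.15 -0.    1.56 -0.08]
turn [ 0.09  0.03 -0.29] shift(now axes) [36.7 -0.8  0.6] shift(target axes) [36.8 -0.6  0.6]
```

Request:
jog_arm --commands '[[[0,0,0],[0.015,0,0.0006],1],[[0,0,0],[0.015,0,0],1],[[0,0,0],[0,0,0],1],[[0,0,0],[0,0,0],1],[[0,0,0],[0,0,0],1]]'

```text
clock: 9.58
tcp_pos: [0.6432, 0.052, 0.0779]
ee_rot: [0.476, 0.523, -0.473, 0.526]
force: [0.1, -0.1, 0.1]
grip_width: 0.113
```

```bash
python3 g.py s 4 64;  python3 pic.py side 220,90,380,270 4 a8
```

```text
t 9.58 tcp [643.2  52.   77.9] grip 0.113 F [ 0.1 -0.1  0.1] j [ 0.02  0.45  1.18 -0.    1.51 -0.08]
turn [ 0.05  0.03 -0.32] shift(now axes) [46.9 -1.6 -0.3] shift(target axes) [46.9 -1.3 -0.2]
```

View pics/a8.png

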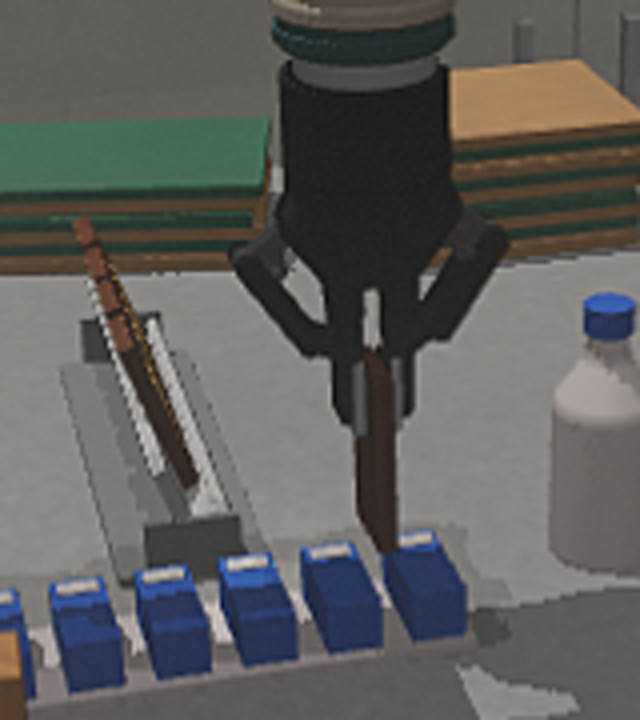

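Request:
jog_arm --commands '[[[0,0,-0.3],[0.01,-0.0014,0],1],[[0,0,0],[0.01,0,0],1],[[0,0,0],[0,0,0],1],[[0,0,0],[0,0,0],1],[[0,0,0],[0,0,0],1]]'

```text
clock: 10.05
tcp_pos: [0.643, 0.0517, 0.0564]
ee_rot: [0.475, 0.524, -0.474, 0.525]
force: [6.1, 0.2, 2.6]
grip_width: 0.112
```

```bash
python3 g.py s 4 64;  python3 pic.py side 250,130,350,260 6 a9
```

```text
t 10.05 tcp [643.   51.7  56.4] grip 0.112 F [6.1 0.2 2.6] j [ 0.02  0.47  1.2  -0.    1.47 -0.08]
turn [ 0.02  0.03 -0.16] shift(now axes) [25.4 -1.2 -0.5] shift(target axes) [25.4 -1.1 -0.5]
```

View pics/a9.png

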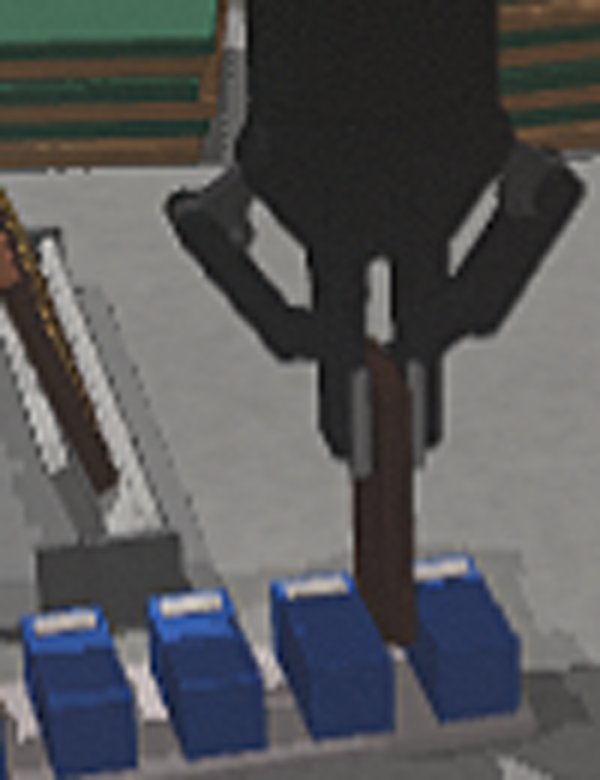

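Request:
jog_arm --commands '[[[0,0,0],[0,0.003,0],1],[[0,0,0],[0,0,0],1],[[0,0,0],[0.01,0,0],1],[[0,0,0],[0,0,0],1],[[0,0,0],[0,0,0],1],[[0,0,0],[0,0,0],1]]'

```text
clock: 10.6
tcp_pos: [0.6434, 0.0519, 0.0444]
ee_rot: [0.473, 0.525, -0.476, 0.523]
force: [1.9, 0.3, -1.6]
grip_width: 0.108
```

```bash
python3 g.py s 4 64
```

```text
t 10.60 tcp [643.4  51.9  44.4] grip 0.108 F [ 1.9  0.3 -1.6] j [ 0.02  0.49  1.2  -0.    1.46 -0.08]
turn [0.02 0.   0.27] shift(now axes) [13.4 -1.5 -0.4] shift(target axes) [13.4 -1.5 -0.4]
```

Force small. Lower the remaining amount, then release.

Request:
jog_arm --commands '[[[0,0,0],[0.006,0.0005,0],1],[[0,0,0],[0.006,0,0],1],[[0,0,0],[0,0,0],1],[[0,0,0],[0,0,0],1],[[0,0,0],[0,0,0],1]]'

```text
clock: 11.02
tcp_pos: [0.644, 0.0519, 0.033]
ee_rot: [0.473, 0.525, -0.476, 0.523]
force: [0.4, 0.1, -0.5]
grip_width: 0.111
```

```bash
python3 g.py s 4 64;  python3 pic.py side 250,130,350,260 6 a10
```

```text
t 11.02 tcp [644.   51.9  33. ] grip 0.111 F [ 0.4  0.1 -0.5] j [ 0.02  0.5   1.21 -0.    1.44 -0.08]
turn [0.03 0.01 0.25] shift(now axes) [ 2.  -2.  -0.4] shift(target axes) [ 2.  -2.  -0.4]
```

View pics/a10.png

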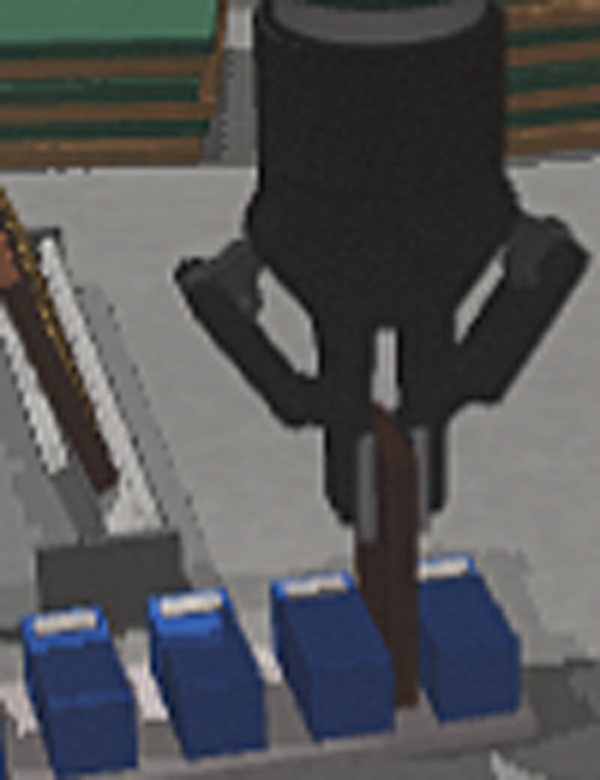

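Request:
jog_arm --commands '[[[0,0,0],[0.002,0,0],1],[[0,0,0],[0.001,0,0],1],[[0,0,0],[0,0,0],1],[[0,0,0],[0,0,0],0.7],[[0,0,0],[0,0,0],0.7],[[0,0,0],[0,0,0],0.7],[[0,0,0],[-0.02,0,0],0.7],[[0,0,0],[-0.03,0,0],0.7],[[0,0,0],[-0.04,0,0],0.6],[[0,0,0],[-0.04,0,0],0.6]]'

```text
clock: 11.9
tcp_pos: [0.644, 0.052, 0.1608]
ee_rot: [0.473, 0.526, -0.476, 0.523]
force: [1.5, -0.8, 1.6]
grip_width: 0.401
```

```bash
python3 g.py g 1 40;python3 pic.py side 250,130,350,260 6 a11
```

```text
t 11.90 tcp [644.   52.  160.8] grip 0.401 F [ 1.5 -0.8  1.6] j [ 0.02  0.42  1.06 -0.    1.68 -0.08]
turn [ 1.21 -0.2  20.33] shift(now axes) [  80.1  -91.2 -159.2] shift(target axes) [  42.3 -116.5 -157.2]
```

View pics/a11.png

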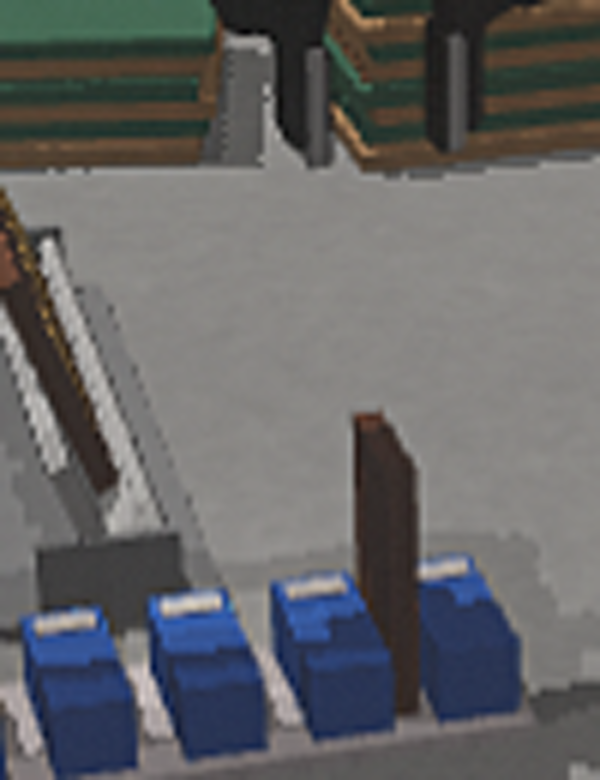

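```bash
sed -i 's/558.3+c/559.9+c/;s/43.8+s/44.0+s/' g.py; python3 g.py g 1 60
```

```text
t 11.95 tcp [647.5  52.1 172.3] grip 0.399 F [0.9 0.2 7.3] j [ 0.02  0.41  1.04 -0.    1.68 -0.08]
turn [ 1.22 -0.14 19.42] shift(now axes) [  71.1 -102.7 -159.7] shift(target axes) [  31.9 -123.8 -157.4]
```

Request:
jog_arm --commands '[[[1.2,0,0],[0,-0.0225,-0.0395],0.6],[[0,0,0],[0,-0.0225,-0.0395],0.6],[[0,0,0],[0,-0.0225,-0.0395],0.6],[[0,0,0],[0,-0.0225,-0.0395],0.6],[[0,0,6.8],[0,0,0],0.6],[[0,0,6.8],[0,0,0],0.6],[[0,0,6.7],[0,0,0],0.6],[[0,0,0],[0,0,0],0.6],[[0,0,0],[0,0,0],0.6],[[0,0,0],[0,0,0],0.6]]'

```text
clock: 12.78
tcp_pos: [0.5512, 0.1895, 0.1619]
ee_rot: [0.563, 0.427, -0.382, 0.595]
force: [0.9, 0.3, 0.2]
grip_width: 0.401
```

```bash
python3 g.py g 1 0
```

```text
t 12.78 tcp [551.2 189.5 161.9] grip 0.401 F [0.9 0.3 0.2] j [ 0.31 -0.05  1.62 -0.08  1.23  0.25]
turn [ 0.01 -0.02 -0.13] shift(now axes) [111.2 -40.4 -12.8] shift(target axes) [111.3 -40.1 -12.9]
```

Request:
jog_arm --commands '[[[0,0,0],[0,-0.0402,-0.0128],0.6],[[0,0,0],[0.03,0,0],0.6],[[0,0,0],[0.03,0,0],0.6],[[0,0,0],[0.02,0,0],0.6],[[0,0,0],[0,0,0],0.6],[[0,0,0],[0,0,0],0.6],[[0,0,0],[0,0,0],0.6],[[0,0,0],[0,0,0],0.6]]'

```text
clock: 13.45
tcp_pos: [0.541, 0.2015, 0.074]
ee_rot: [0.564, 0.427, -0.381, 0.595]
force: [0.2, -0.2, -0.8]
grip_width: 0.4
```

```bash
python3 g.py g 1 0
```

```text
t 13.45 tcp [541.  201.5  74. ] grip 0.4 F [ 0.2 -0.2 -0.8] j [ 0.34  0.01  1.74 -0.1   1.05  0.3 ]
turn [-0.01 -0.03 -0.27] shift(now axes) [31.9 -1.5 -0. ] shift(target axes) [31.9 -1.4 -0. ]
```

Request:
jog_arm --commands '[[[0,0,0],[0.016,-0.0008,0],0.6],[[0,0,0],[0.016,0,0],0.6],[[0,0,0],[0,0,0],0.6],[[0,0,0],[0,0,0],0.6],[[0,0,0],[0,0,0],1],[[0,0,0],[0,0,0],1],[[0,0,0],[0,0,0],1],[[0,0,0],[0,0,0],1],[[0,0,0],[0,0,0],1],[[0,0,0],[0,0,0],1]]'

```text
clock: 14.28
tcp_pos: [0.5521, 0.2025, 0.0445]
ee_rot: [0.565, 0.426, -0.38, 0.596]
force: [4.6, -0.2, 1.3]
grip_width: 0.115
```

```bash
python3 g.py g 1 0
```

```text
t 14.28 tcp [552.1 202.5  44.5] grip 0.115 F [ 4.6 -0.2  1.3] j [ 0.34  0.07  1.74 -0.11  0.99  0.3 ]
turn [ 0.01 -0.06 -0.5 ] shift(now axes) [ 0.2 -1.8  0.1] shift(target axes) [ 0.2 -1.8  0.1]
```

Request:
jog_arm --commands '[[[0,0,0],[-0.01,0,0],1],[[0,0,0],[-0.02,0,0],1],[[0,0,0],[-0.03,0,0],1],[[0,0,0],[-0.03,0,0],1],[[0,0,-5],[-0.02,0,0],1],[[0,0,-5],[-0.02,0,0],1],[[0,0,-5],[0,0,0],1],[[0,0,-5],[0,0,0],1],[[0,0,0],[0,0,0],1],[[0,0,0],[0,0,0],1]]'

```text
clock: 15.12
tcp_pos: [0.5074, 0.1985, 0.1636]
ee_rot: [0.481, 0.518, -0.479, 0.52]
force: [-0.5, -0.1, -1.1]
grip_width: 0.109
```

```bash
python3 g.py s 3 104
```

```text
t 15.12 tcp [507.4 198.5 163.6] grip 0.109 F [-0.5 -0.1 -1.1] j [ 0.31  0.12  1.4  -0.    1.62  0.23]
turn [-1.2   0.03 -0.16] shift(now axes) [ 92.9  82.  157.2] shift(target axes) [ 92.6  78.9 159. ]
```

Request:
jog_arm --commands '[[[-1.2,0,-0.2],[0,0,0],1],[[0,0,0],[0,0.0197,0.0397],1],[[0,0,0],[0,0.0197,0.0397],1],[[0,0,0],[0,0.0197,0.0397],1],[[0,0,0],[0,0.0197,0.0397],1],[[0,0,0],[0.03,0,0],1],[[0,0,0],[0.03,0,0],1],[[0,0,0],[0.025,0,0],1],[[0,0,0],[0,0,0],1],[[0,0,0],[0,0,0],1]]'

```text
clock: 15.95
tcp_pos: [0.5942, 0.0577, 0.0786]
ee_rot: [0.473, 0.525, -0.475, 0.524]
force: [-0.0, 0.4, 0.4]
grip_width: 0.108
```

Request:
jog_arm --commands '[[[0,0,0],[0,0,0],1],[[0,0,0],[0,0,0],1]]'

```text
clock: 16.12
tcp_pos: [0.5966, 0.0578, 0.082]
ee_rot: [0.475, 0.524, -0.474, 0.526]
force: [-0.3, -0.4, -0.1]
grip_width: 0.111
```

```bash
python3 g.py s 3 64
```

```text
t 16.12 tcp [596.6  57.8  82. ] grip 0.111 F [-0.3 -0.4 -0.1] j [ 0.04  0.32  1.33 -0.    1.48 -0.07]
turn [ 0.07  0.04 -0.19] shift(now axes) [51.   3.9 10. ] shift(target axes) [51.   4.1 10. ]
```

Request:
jog_arm --commands '[[[0,0,0],[0,0.0041,0.01],1],[[0,0,0],[0.01,0,0],1],[[0,0,0],[0.005,0,0],1],[[0,0,0],[0,0,0],1],[[0,0,0],[0,0,0],1],[[0,0,0],[0,0,0],1],[[0,0,0],[0,0,0],1]]'

```text
clock: 16.7
tcp_pos: [0.6005, 0.048, 0.064]
ee_rot: [0.474, 0.525, -0.475, 0.524]
force: [0.1, -0.4, -0.4]
grip_width: 0.113
```

```bash
python3 g.py s 3 64;  python3 pic.py side 220,130,350,260 6 a12
```

```text
t 16.70 tcp [600.5  48.   64. ] grip 0.113 F [ 0.1 -0.4 -0.4] j [ 0.02  0.35  1.33 -0.    1.46 -0.08]
turn [0.03 0.02 0.08] shift(now axes) [33.   1.2 -0.1] shift(target axes) [33.   1.2 -0.1]
```

View pics/a12.png

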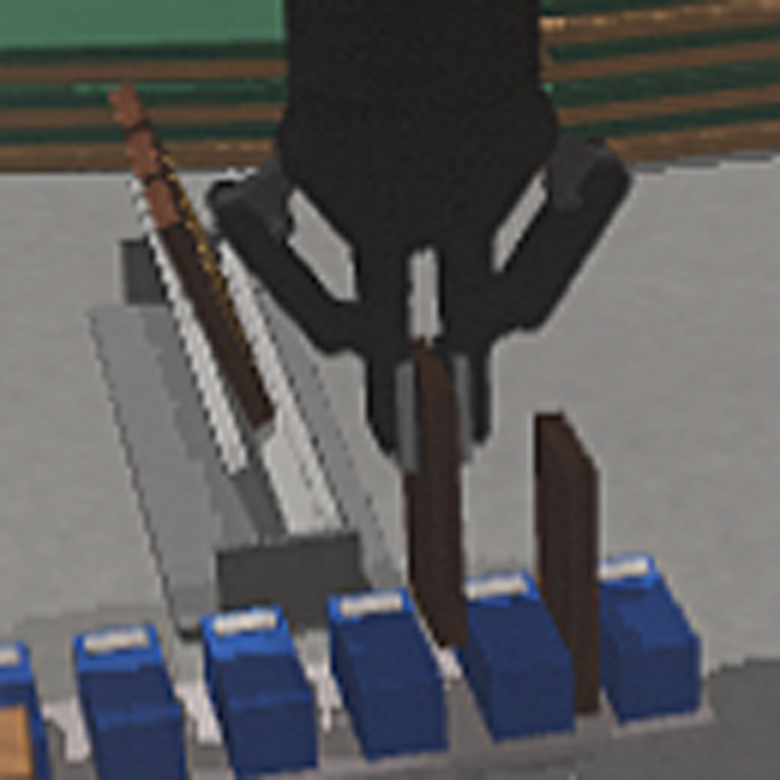

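Request:
jog_arm --commands '[[[0,0,0],[0.008,0.0012,0],1],[[0,0,0],[0.007,0,0],1],[[0,0,0],[0,0,0],1],[[0,0,0],[0,0,0],1],[[0,0,0],[0,0,0],1],[[0,0,0],[0,0,0],1]]'

```text
clock: 17.25
tcp_pos: [0.6016, 0.0479, 0.049]
ee_rot: [0.474, 0.525, -0.475, 0.524]
force: [0.7, 0.5, -0.3]
grip_width: 0.109
```

```bash
python3 g.py s 3 64
```

```text
t 17.25 tcp [601.6  47.9  49. ] grip 0.109 F [ 0.7  0.5 -0.3] j [ 0.02  0.37  1.34 -0.    1.43 -0.08]
turn [0.02 0.02 0.11] shift(now axes) [18.   0.2 -0.2] shift(target axes) [18.   0.2 -0.2]
```

Request:
jog_arm --commands '[[[0,0,0],[0.009,0,0],1],[[0,0,0],[0.007,0,0],1],[[0,0,0],[0.002,0,0],1],[[0,0,0],[0,0,0],1],[[0,0,0],[0,0,0],1],[[0,0,0],[0,0,0],1]]'

```text
clock: 17.75
tcp_pos: [0.6021, 0.048, 0.0314]
ee_rot: [0.474, 0.524, -0.475, 0.524]
force: [-0.8, 0.4, 5.8]
grip_width: 0.109
```

```bash
python3 g.py s 3 64
```

```text
t 17.75 tcp [602.1  48.   31.4] grip 0.109 F [-0.8  0.4  5.8] j [ 0.02  0.38  1.36 -0.    1.4  -0.08]
turn [0.02 0.02 0.01] shift(now axes) [ 0.4 -0.4 -0.2] shift(target axes) [ 0.4 -0.4 -0.2]
```

Floor contact (5.8 N). Release, rise, and head for plaque index 2.

Request:
jog_arm --commands '[[[0,0,0],[0,0,0],0.7],[[0,0,0],[0,0,0],0.7],[[0,0,0],[0,0,0],0.7],[[0,0,0],[-0.02,0,0],0.7],[[0,0,0],[-0.03,0,0],0.7],[[0,0,0],[-0.04,0,0],0.6],[[0,0,0],[-0.04,0,0],0.6],[[0,0,0],[0,0,0],0.6],[[0,0,0],[0,0,0],0.6],[[0,0,0],[0,0,0],0.6]]'

```text
clock: 18.58
tcp_pos: [0.6015, 0.048, 0.16]
ee_rot: [0.474, 0.525, -0.475, 0.524]
force: [0.6, 0.6, -1.8]
grip_width: 0.401
```

```bash
python3 g.py g 2 0
```

```text
t 18.58 tcp [601.5  48.  160. ] grip 0.401 F [ 0.6  0.6 -1.8] j [ 0.02  0.29  1.21 -0.    1.64 -0.08]
turn [ 1.21 -0.2  20.15] shift(now axes) [ 116.4  -33.8 -214.4] shift(target axes) [  96.1  -76.1 -213.6]
```

Request:
jog_arm --commands '[[[1.2,0,0],[0,-0.0135,-0.0357],0.6],[[0,0,0],[0,-0.0135,-0.0357],0.6],[[0,0,0],[0,-0.0135,-0.0357],0.6],[[0,0,0],[0,-0.0135,-0.0357],0.6],[[0,0,0],[0,-0.0135,-0.0357],0.6],[[0,0,0],[0,-0.0135,-0.0357],0.6],[[0,0,6.8],[0,0,0],0.6],[[0,0,6.8],[0,0,0],0.6],[[0,0,6.6],[0,0,0],0.6],[[0,0,0],[0,0,0],0.6]]'

```text
clock: 19.42
tcp_pos: [0.4983, 0.2539, 0.1543]
ee_rot: [0.56, 0.429, -0.383, 0.596]
force: [-1.3, -1.5, -1.3]
grip_width: 0.4
```

Request:
jog_arm --commands '[[[0,0,0],[0,0,0],0.6],[[0,0,0],[0,0,0],0.6],[[0,0,0],[0,0,0],0.6]]'

```text
clock: 19.67
tcp_pos: [0.5044, 0.2548, 0.1613]
ee_rot: [0.563, 0.428, -0.382, 0.595]
force: [-0.1, -0.7, 0.4]
grip_width: 0.407
```

```bash
python3 g.py g 2 0
```

```text
t 19.67 tcp [504.4 254.8 161.3] grip 0.407 F [-0.1 -0.7  0.4] j [ 0.48 -0.09  1.65 -0.14  1.26  0.42]
turn [-0.02  0.01 -0.07] shift(now axes) [ 1.249e+02 -1.100e+00  1.000e-01] shift(target axes) [124.9  -1.    0.2]
```

Request:
jog_arm --commands '[[[0,0,0],[0.03,0,0],0.6],[[0,0,0],[0.03,0,0],0.6],[[0,0,0],[0.03,0,0],0.6],[[0,0,0],[0,0,0],0.6],[[0,0,0],[0,0,0],0.6],[[0,0,0],[0,0,0],0.6],[[0,0,0],[0,0,0],0.6]]'

```text
clock: 20.25
tcp_pos: [0.5355, 0.2578, 0.0791]
ee_rot: [0.564, 0.427, -0.381, 0.595]
force: [-0.2, -0.6, 0.1]
grip_width: 0.405
```

```bash
python3 g.py g 2 0
```

```text
t 20.25 tcp [535.5 257.8  79.1] grip 0.405 F [-0.2 -0.6  0.1] j [ 0.45  0.06  1.68 -0.14  1.08  0.42]
turn [-0.01 -0.06 -0.3 ] shift(now axes) [37.  -2.3  0.7] shift(target axes) [37.  -2.1  0.7]
```

Request:
jog_arm --commands '[[[0,0,0],[0.0185,-0.001,0],0.6],[[0,0,0],[0.0185,0,0],0.6],[[0,0,0],[0,0,0],0.6],[[0,0,0],[0,0,0],0.6],[[0,0,0],[0,0,0],1],[[0,0,0],[0,0,0],1],[[0,0,0],[0,0,0],1],[[0,0,0],[0,0,0],1],[[0,0,0],[0,0,0],1],[[0,0,0],[0,0,0],1]]'

```text
clock: 21.08
tcp_pos: [0.5478, 0.2589, 0.044]
ee_rot: [0.565, 0.426, -0.38, 0.596]
force: [3.2, 0.3, 6.8]
grip_width: 0.109
```

```bash
python3 g.py g 2 0
```

```text
t 21.08 tcp [547.8 258.9  44. ] grip 0.109 F [3.2 0.3 6.8] j [ 0.44  0.13  1.67 -0.15  1.    0.42]
turn [ 0.01 -0.08 -0.41] shift(now axes) [-0.2 -1.8  0.8] shift(target axes) [-0.2 -1.8  0.8]
```

Request:
jog_arm --commands '[[[0,0,0],[-0.01,0,0],1],[[0,0,0],[-0.02,0,0],1],[[0,0,0],[-0.03,0,0],1],[[0,0,0],[-0.03,0,0],1],[[0,0,-5],[-0.02,0,0],1],[[0,0,-5],[-0.02,0,0],1],[[0,0,-5],[0,0,0],1],[[0,0,-5],[0,0,0],1],[[0,0,0],[0,0,0],1],[[0,0,0],[0,0,0],1]]'

```text
clock: 21.92
tcp_pos: [0.5029, 0.2545, 0.1623]
ee_rot: [0.48, 0.519, -0.48, 0.52]
force: [-0.1, 0.8, -1.0]
grip_width: 0.108
```

```bash
python3 g.py s 2 64
```

```text
t 21.92 tcp [502.9 254.5 162.3] grip 0.108 F [-0.1  0.8 -1. ] j [ 0.4   0.17  1.34 -0.    1.63  0.33]
turn [-1.22  0.07  0.  ] shift(now axes) [131.5  40.3 214.1] shift(target axes) [131.3  35.8 215.1]
```

Request:
jog_arm --commands '[[[-1.2,0,0],[0,0,0.015],1],[[0,0,0],[0,0.006,0.0333],1],[[0,0,0],[0,0.006,0.0333],1],[[0,0,0],[0,0.006,0.0333],1],[[0,0,0],[0,0.006,0.0333],1],[[0,0,0],[0,0.006,0.0333],1],[[0,0,0],[0,0.006,0.0333],1],[[0,0,0],[0,0,0],1],[[0,0,0],[0,0,0],1],[[0,0,0],[0,0,0],1]]'

```text
clock: 22.75
tcp_pos: [0.5592, 0.0453, 0.1639]
ee_rot: [0.475, 0.524, -0.474, 0.525]
force: [0.6, -0.1, -0.5]
grip_width: 0.11
```

```bash
python3 g.py s 2 64
```

```text
t 22.75 tcp [559.2  45.3 163.9] grip 0.11 F [ 0.6 -0.1 -0.5] j [ 0.02  0.16  1.35 -0.    1.62 -0.09]
turn [ 0.04  0.02 -0.12] shift(now axes) [132.9   0.3   1.4] shift(target axes) [132.9   0.5   1.4]
```

Request:
jog_arm --commands '[[[0,0,0],[0.03,0.0005,0.0012],1],[[0,0,0],[0.03,0,0],1],[[0,0,0],[0.025,0,0],1],[[0,0,0],[0.01,0,0],1],[[0,0,0],[0,0,0],1],[[0,0,0],[0,0,0],1],[[0,0,0],[0,0,0],1],[[0,0,0],[0,0,0],1]]'

```text
clock: 23.42
tcp_pos: [0.562, 0.0438, 0.0713]
ee_rot: [0.476, 0.523, -0.473, 0.526]
force: [-0.4, 0.1, -0.4]
grip_width: 0.109
```

```bash
python3 g.py s 2 64;  python3 pic.py side 220,130,350,260 6 a13
```

```text
t 23.42 tcp [562.   43.8  71.3] grip 0.109 F [-0.4  0.1 -0.4] j [ 0.01  0.23  1.46 -0.    1.44 -0.09]
turn [ 0.04  0.04 -0.32] shift(now axes) [40.3 -2.3 -0.5] shift(target axes) [40.3 -2.1 -0.5]
```

View pics/a13.png

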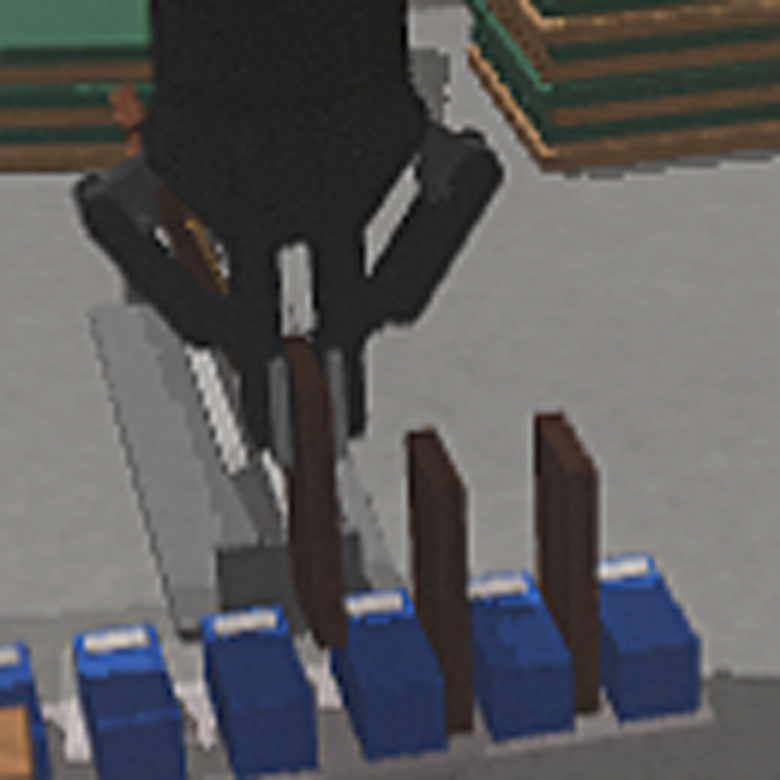

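Request:
jog_arm --commands '[[[0,0,-0.2],[0.0,-0.0019,0],1],[[0,0,0],[0.009,0,0],1],[[0,0,0],[0.009,0,0],1],[[0,0,0],[0,0,0],1],[[0,0,0],[0,0,0],1],[[0,0,0],[0,0,0],1],[[0,0,0],[0,0,0],1]]'

```text
clock: 24.05
tcp_pos: [0.5591, 0.0433, 0.0508]
ee_rot: [0.474, 0.525, -0.475, 0.524]
force: [2.9, -0.4, -1.9]
grip_width: 0.113
```

```bash
python3 g.py s 2 64
```

```text
t 24.05 tcp [559.1  43.3  50.8] grip 0.113 F [ 2.9 -0.4 -1.9] j [ 0.01  0.25  1.48 -0.    1.41 -0.09]
turn [0.02 0.02 0.08] shift(now axes) [19.8  0.9 -0.7] shift(target axes) [19.8  0.9 -0.7]
```

Request:
jog_arm --commands '[[[0,0,0],[0,0.0015,0],1],[[0,0,0],[0.009,0,0],1],[[0,0,0],[0.008,0,0],1],[[0,0,0],[0.003,0,0],1],[[0,0,0],[0,0,0],1],[[0,0,0],[0,0,0],1],[[0,0,0],[0,0,0],1]]'

```text
clock: 24.63
tcp_pos: [0.5605, 0.0434, 0.0315]
ee_rot: [0.474, 0.525, -0.475, 0.524]
force: [-1.0, -0.7, 6.9]
grip_width: 0.106
```

```bash
python3 g.py s 2 64
```

```text
t 24.63 tcp [560.5  43.4  31.5] grip 0.106 F [-1.  -0.7  6.9] j [ 0.01  0.28  1.49 -0.    1.37 -0.09]
turn [0.02 0.03 0.08] shift(now axes) [ 0.5 -0.5 -0.7] shift(target axes) [ 0.5 -0.5 -0.7]
```

Request:
jog_arm --commands '[[[0,0,0],[0,0,0],0.7],[[0,0,0],[0,0,0],0.7],[[0,0,0],[0,0,0],0.7],[[0,0,0],[-0.02,0,0],0.7],[[0,0,0],[-0.03,0,0],0.7],[[0,0,0],[-0.04,0,0],0.6],[[0,0,0],[-0.04,0,0],0.6],[[0,0,0],[0,0,0],0.6],[[0,0,0],[0,0,0],0.6],[[0,0,0],[0,0,0],0.6]]'

```text
clock: 25.47
tcp_pos: [0.5601, 0.0435, 0.1599]
ee_rot: [0.474, 0.525, -0.475, 0.524]
force: [0.3, -0.8, -1.3]
grip_width: 0.399
```

```bash
python3 g.py g 3 0
```

```text
t 25.47 tcp [560.1  43.5 159.9] grip 0.399 F [ 0.3 -0.8 -1.3] j [ 0.01  0.17  1.35 -0.    1.62 -0.09]
turn [ 1.21 -0.2  20.18] shift(now axes) [ 116.2    8.7 -264.1] shift(target axes) [ 110.2  -37.3 -264.2]
```

Request:
jog_arm --commands '[[[1.2,0,0],[0,-0.0057,-0.0377],0.6],[[0,0,0],[0,-0.0057,-0.0377],0.6],[[0,0,0],[0,-0.0057,-0.0377],0.6],[[0,0,0],[0,-0.0057,-0.0377],0.6],[[0,0,0],[0,-0.0057,-0.0377],0.6],[[0,0,0],[0,-0.0057,-0.0377],0.6],[[0,0,0],[0,-0.0057,-0.0377],0.6],[[0,0,6.8],[0,0,0],0.6],[[0,0,6.8],[0,0,0],0.6],[[0,0,6.6],[0,0,0],0.6]]'

```text
clock: 26.3
tcp_pos: [0.4985, 0.3037, 0.1579]
ee_rot: [0.562, 0.427, -0.381, 0.596]
force: [-1.0, 0.2, -0.4]
grip_width: 0.401
```

Request:
jog_arm --commands '[[[0,0,0],[0,0,0],0.6],[[0,0,0],[0,0,0],0.6],[[0,0,0],[0,0,0],0.6],[[0,0,0],[0,0,0],0.6]]'

```text
clock: 26.63
tcp_pos: [0.5002, 0.3032, 0.1614]
ee_rot: [0.563, 0.427, -0.382, 0.595]
force: [-0.3, -0.2, 0.2]
grip_width: 0.399
```

```bash
python3 g.py g 3 0
```

```text
t 26.63 tcp [500.2 303.2 161.4] grip 0.399 F [-0.3 -0.2  0.2] j [ 0.57 -0.02  1.59 -0.17  1.27  0.52]
turn [-0.03  0.01 -0.07] shift(now axes) [125.1  -1.   -0.6] shift(target axes) [125.1  -0.8  -0.5]
```

Request:
jog_arm --commands '[[[0,0,0],[0.03,0,0],0.6],[[0,0,0],[0.03,0,0],0.6],[[0,0,0],[0.03,0,0],0.6],[[0,0,0],[0,0,0],0.6],[[0,0,0],[0,0,0],0.6],[[0,0,0],[0,0,0],0.6],[[0,0,0],[0,0,0],0.6]]'

```text
clock: 27.22
tcp_pos: [0.5312, 0.3063, 0.0793]
ee_rot: [0.564, 0.427, -0.381, 0.595]
force: [0.4, -0.5, 1.1]
grip_width: 0.4
```

```bash
python3 g.py g 3 0; python3 pic.py side 190,60,350,260 3 a14
```

```text
t 27.22 tcp [531.2 306.3  79.3] grip 0.4 F [ 0.4 -0.5  1.1] j [ 0.54  0.12  1.61 -0.17  1.1   0.52]
turn [-0.01 -0.08 -0.3 ] shift(now axes) [37.3 -2.2  0.2] shift(target axes) [37.3 -2.   0.1]
```

View pics/a14.png

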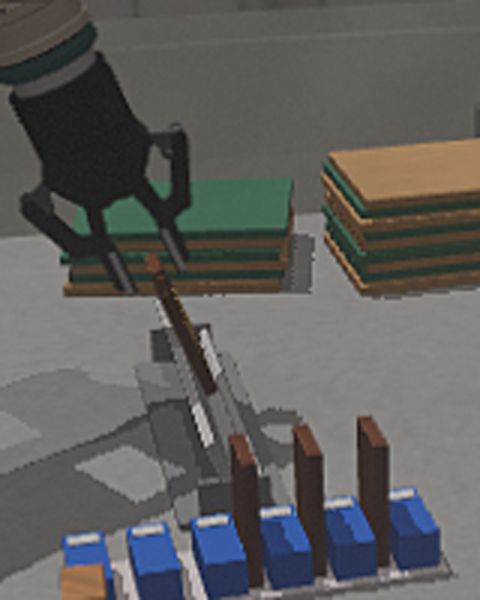

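Request:
jog_arm --commands '[[[0,0,0],[0.0185,-0.001,0],0.6],[[0,0,0],[0.0185,0,0],0.6],[[0,0,0],[0,0,0],0.6],[[0,0,0],[0,0,0],0.6],[[0,0,0],[0,0,0],1],[[0,0,0],[0,0,0],1],[[0,0,0],[0,0,0],1],[[0,0,0],[0,0,0],1],[[0,0,0],[0,0,0],1],[[0,0,0],[0,0,0],1]]'

```text
clock: 28.1
tcp_pos: [0.5438, 0.3074, 0.0444]
ee_rot: [0.565, 0.426, -0.38, 0.596]
force: [5.3, -0.0, 5.5]
grip_width: 0.112
```

```bash
python3 g.py g 3 0
```

```text
t 28.10 tcp [543.8 307.4  44.4] grip 0.112 F [ 5.3 -0.   5.5] j [ 0.53  0.19  1.61 -0.18  1.03  0.52]
turn [ 0.   -0.1  -0.44] shift(now axes) [ 0.1 -1.9  0.2] shift(target axes) [ 0.1 -1.9  0.2]
```

Request:
jog_arm --commands '[[[0,0,0],[-0.01,0,0],1],[[0,0,0],[-0.02,0,0],1],[[0,0,0],[-0.03,0,0],1],[[0,0,0],[-0.03,0,0],1],[[0,0,-5],[-0.02,0,0],1],[[0,0,-5],[-0.02,0,0],1],[[0,0,-5],[0,0,0],1],[[0,0,-5],[0,0,0],1],[[0,0,0],[0,0,0],1],[[0,0,0],[0,0,0],1]]'

```text
clock: 28.93
tcp_pos: [0.4989, 0.3029, 0.1625]
ee_rot: [0.48, 0.519, -0.48, 0.52]
force: [0.2, 0.1, -0.9]
grip_width: 0.107
```

```bash
python3 g.py s 1 64
```

```text
t 28.93 tcp [498.9 302.9 162.5] grip 0.107 F [ 0.2  0.1 -0.9] j [ 0.48  0.23  1.28 -0.    1.63  0.4 ]
turn [-1.22  0.08 -0.03] shift(now axes) [131.9  -1.4 263.6] shift(target axes) [131.5  -7.  263.7]
```

Request:
jog_arm --commands '[[[-1.2,0,0],[0,0,0.03],1],[[0,0,0],[0,-0.0011,0.0389],1],[[0,0,0],[0,-0.0011,0.0389],1],[[0,0,0],[0,-0.0011,0.0389],1],[[0,0,0],[0,-0.0011,0.0389],1],[[0,0,0],[0,-0.0011,0.0389],1],[[0,0,0],[0,-0.0011,0.0389],1],[[0,0,0],[0,0,0],1],[[0,0,0],[0,0,0],1],[[0,0,0],[0,0,0],1]]'

```text
clock: 29.77
tcp_pos: [0.5173, 0.041, 0.164]
ee_rot: [0.475, 0.524, -0.474, 0.525]
force: [-0.7, 0.1, -0.9]
grip_width: 0.112
```

```bash
python3 g.py s 1 64
```

```text
t 29.77 tcp [517.3  41.  164. ] grip 0.112 F [-0.7  0.1 -0.9] j [ 0.01  0.05  1.48 -0.    1.62 -0.09]
turn [ 0.04  0.03 -0.14] shift(now axes) [133.    0.4   1.2] shift(target axes) [133.    0.7   1.3]
```

Request:
jog_arm --commands '[[[0,0,0],[0.03,0,0.0012],1],[[0,0,0],[0.03,0,0],1],[[0,0,0],[0.025,0,0],1],[[0,0,0],[0.01,0,0],1],[[0,0,0],[0,0,0],1],[[0,0,0],[0,0,0],1],[[0,0,0],[0,0,0],1],[[0,0,0],[0,0,0],1],[[0,0,0],[0,0,0],1],[[0,0,0],[0,0,0],1]]'

```text
clock: 30.6
tcp_pos: [0.5189, 0.0392, 0.0701]
ee_rot: [0.475, 0.523, -0.474, 0.525]
force: [-0.7, -0.1, -0.5]
grip_width: 0.106
```

```bash
python3 g.py s 1 64
```

```text
t 30.60 tcp [518.9  39.2  70.1] grip 0.106 F [-0.7 -0.1 -0.5] j [ 0.    0.12  1.59 -0.    1.43 -0.1 ]
turn [ 0.02  0.04 -0.21] shift(now axes) [39.1 -0.8 -0.7] shift(target axes) [39.1 -0.7 -0.7]
```

Request:
jog_arm --commands '[[[0,0,-0.1],[0.009,-0.0005,0],1],[[0,0,0],[0.009,0,0],1],[[0,0,0],[0,0,0],1],[[0,0,0],[0,0,0],1],[[0,0,0],[0,0,0],1],[[0,0,0],[0,0,0],1]]'

```text
clock: 31.1
tcp_pos: [0.5176, 0.0391, 0.0511]
ee_rot: [0.474, 0.524, -0.475, 0.524]
force: [-0.0, 0.5, -0.9]
grip_width: 0.108
```

```bash
python3 g.py s 1 64;  python3 pic.py side 220,130,350,260 6 a15
```

```text
t 31.10 tcp [517.6  39.1  51.1] grip 0.108 F [-0.   0.5 -0.9] j [ 0.    0.14  1.61 -0.    1.39 -0.1 ]
turn [0.02 0.03 0.04] shift(now axes) [20.1  0.6 -0.7] shift(target axes) [20.1  0.6 -0.7]
```

View pics/a15.png

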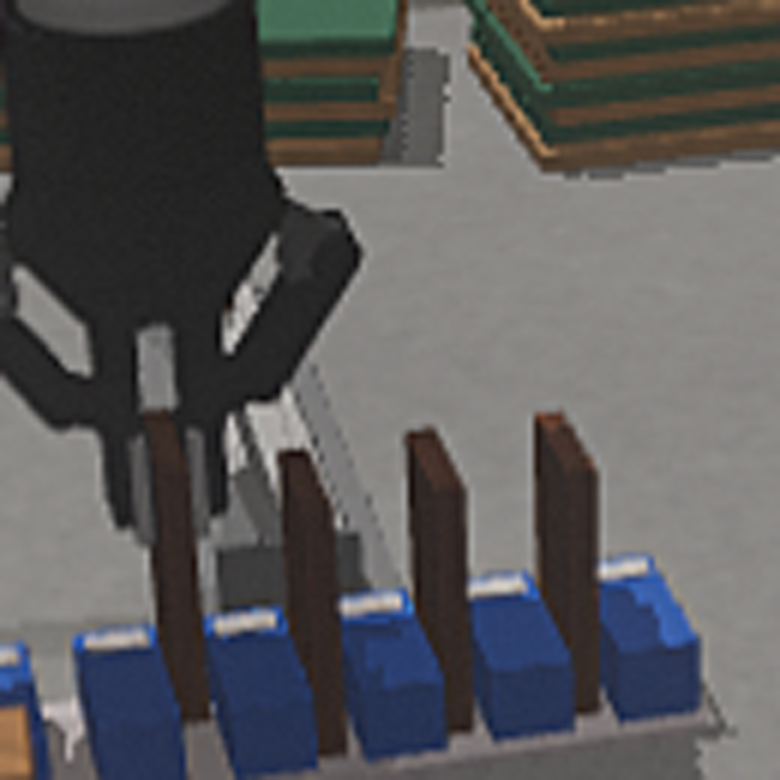

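Entering the slot cleanly. Lower to the floor.

Request:
jog_arm --commands '[[[0,0,0],[0.009,0.0005,0],1],[[0,0,0],[0.008,0,0],1],[[0,0,0],[0.0035,0,0],1],[[0,0,0],[0,0,0],1],[[0,0,0],[0,0,0],1],[[0,0,0],[0,0,0],1]]'

```text
clock: 31.65
tcp_pos: [0.519, 0.0391, 0.0318]
ee_rot: [0.475, 0.524, -0.474, 0.525]
force: [-2.0, -0.3, 10.9]
grip_width: 0.108
```

```bash
python3 g.py s 1 64
```

```text
t 31.65 tcp [519.   39.1  31.8] grip 0.108 F [-2.  -0.3 10.9] j [ 0.    0.16  1.63 -0.    1.35 -0.1 ]
turn [ 0.02  0.04 -0.1 ] shift(now axes) [ 0.8 -0.8 -0.8] shift(target axes) [ 0.8 -0.8 -0.8]
```

Request:
jog_arm --commands '[[[0,0,0],[0,0,0],0.7],[[0,0,0],[0,0,0],0.7],[[0,0,0],[0,0,0],0.7],[[0,0,0],[-0.02,0,0],0.7],[[0,0,0],[-0.03,0,0],0.7],[[0,0,0],[-0.04,0,0],0.6],[[0,0,0],[-0.04,0,0],0.6],[[0,0,0],[0,0,0],0.6],[[0,0,0],[0,0,0],0.6],[[0,0,0],[0,0,0],0.6]]'

```text
clock: 32.48
tcp_pos: [0.5179, 0.0392, 0.1595]
ee_rot: [0.474, 0.525, -0.475, 0.524]
force: [0.2, 0.1, -0.3]
grip_width: 0.402
```

```bash
python3 g.py g 4 0
```

```text
t 32.48 tcp [517.9  39.2 159.5] grip 0.402 F [ 0.2  0.1 -0.3] j [ 0.    0.05  1.48 -0.    1.61 -0.1 ]
turn [ 1.21 -0.2  20.08] shift(now axes) [ 115.7   52.7 -318.4] shift(target axes) [ 124.5    3.3 -319.4]
```

Request:
jog_arm --commands '[[[1.2,0,0],[0,0.0004,-0.0399],0.6],[[0,0,0],[0,0.0004,-0.0399],0.6],[[0,0,0],[0,0.0004,-0.0399],0.6],[[0,0,0],[0,0.0004,-0.0399],0.6],[[0,0,0],[0,0.0004,-0.0399],0.6],[[0,0,0],[0,0.0004,-0.0399],0.6],[[0,0,0],[0,0.0004,-0.0399],0.6],[[0,0,0],[0,0.0004,-0.0399],0.6],[[0,0,6.8],[0,0,0],0.6],[[0,0,6.8],[0,0,0],0.6]]'

```text
clock: 33.32
tcp_pos: [0.4953, 0.3593, 0.1535]
ee_rot: [0.535, 0.459, -0.417, 0.574]
force: [0.2, 0.1, 1.3]
grip_width: 0.397
```

Request:
jog_arm --commands '[[[0,0,6.5],[0,0,0],0.6],[[0,0,0],[0,0,0],0.6],[[0,0,0],[0,0,0],0.6],[[0,0,0],[0,0,0],0.6],[[0,0,0],[0,0,0],0.6]]'

```text
clock: 33.73
tcp_pos: [0.4964, 0.3576, 0.1609]
ee_rot: [0.563, 0.427, -0.382, 0.595]
force: [-0.3, -0.8, 0.6]
grip_width: 0.398
```

```bash
python3 g.py g 4 0
```

```text
t 33.73 tcp [496.4 357.6 160.9] grip 0.398 F [-0.3 -0.8  0.6] j [ 0.66  0.07  1.5  -0.2   1.28  0.61]
turn [-0.03  0.01 -0.08] shift(now axes) [124.6  -0.7  -0.4] shift(target axes) [124.6  -0.6  -0.4]
```

Request:
jog_arm --commands '[[[0,0,0],[0.03,0,0],0.6],[[0,0,0],[0.03,0,0],0.6],[[0,0,0],[0.03,0,0],0.6],[[0,0,0],[0,0,0],0.6],[[0,0,0],[0,0,0],0.6],[[0,0,0],[0,0,0],0.6],[[0,0,0],[0,0,0],0.6]]'

```text
clock: 34.32
tcp_pos: [0.5274, 0.3608, 0.0789]
ee_rot: [0.564, 0.427, -0.381, 0.595]
force: [-0.3, 0.2, 0.2]
grip_width: 0.396
```

```bash
python3 g.py g 4 0
```

```text
t 34.32 tcp [527.4 360.8  78.9] grip 0.396 F [-0.3  0.2  0.2] j [ 0.63  0.2   1.52 -0.2   1.12  0.61]
turn [-0.02 -0.1  -0.3 ] shift(now axes) [36.9 -2.   0.5] shift(target axes) [36.9 -1.8  0.4]
```

Request:
jog_arm --commands '[[[0,0,0],[0.018,-0.001,0],0.6],[[0,0,0],[0.018,0,0],0.6],[[0,0,0],[0,0,0],0.6],[[0,0,0],[0,0,0],0.6],[[0,0,0],[0,0,0],1],[[0,0,0],[0,0,0],1],[[0,0,0],[0,0,0],1],[[0,0,0],[0,0,0],1],[[0,0,0],[0,0,0],1],[[0,0,0],[0,0,0],1]]'

```text
clock: 35.15
tcp_pos: [0.5394, 0.3618, 0.0446]
ee_rot: [0.565, 0.427, -0.38, 0.596]
force: [4.5, 0.5, 7.1]
grip_width: 0.105
```

```bash
python3 g.py g 4 0
```

```text
t 35.15 tcp [539.4 361.8  44.6] grip 0.105 F [4.5 0.5 7.1] j [ 0.62  0.27  1.52 -0.21  1.06  0.62]
turn [-0.   -0.11 -0.4 ] shift(now axes) [ 0.5 -1.4  0.5] shift(target axes) [ 0.6 -1.4  0.5]
```

Request:
jog_arm --commands '[[[0,0,0],[-0.01,0,0],1],[[0,0,0],[-0.02,0,0],1],[[0,0,0],[-0.03,0,0],1],[[0,0,0],[-0.03,0,0],1],[[0,0,-5],[-0.02,0,0],1],[[0,0,-5],[-0.02,0,0],1],[[0,0,-5],[0,0,0],1],[[0,0,-5],[0,0,0],1],[[0,0,0],[0,0,0],1],[[0,0,0],[0,0,0],1]]'

```text
clock: 35.98
tcp_pos: [0.4948, 0.3572, 0.1628]
ee_rot: [0.48, 0.519, -0.48, 0.52]
force: [-1.2, -0.1, -0.4]
grip_width: 0.104
```

```bash
python3 g.py s 0 64
```

```text
t 35.98 tcp [494.8 357.2 162.8] grip 0.104 F [-1.2 -0.1 -0.4] j [ 0.57  0.31  1.19 -0.    1.65  0.49]
turn [-1.23  0.1  -0.03] shift(now axes) [132.3 -43.6 318.9] shift(target axes) [131.8 -50.4 318.1]
```

Request:
jog_arm --commands '[[[-1.2,0,0],[0,-0.003,0.02],1],[[0,0,0],[0,-0.006,0.0373],1],[[0,0,0],[0,-0.006,0.0373],1],[[0,0,0],[0,-0.006,0.0373],1],[[0,0,0],[0,-0.006,0.0373],1],[[0,0,0],[0,-0.006,0.0373],1],[[0,0,0],[0,-0.006,0.0373],1],[[0,0,0],[0,-0.006,0.0373],1],[[0,0,0],[0,-0.006,0.0373],1],[[0,0,0],[0,0,0],1]]'

```text
clock: 36.82
tcp_pos: [0.4741, 0.0309, 0.1641]
ee_rot: [0.476, 0.522, -0.476, 0.525]
force: [-0.4, 0.0, -0.3]
grip_width: 0.11
```

Request:
jog_arm --commands '[[[0,0,0],[0,0,0],1],[[0,0,0],[0,0,0],1],[[0,0,0],[0,0,0],1]]'

```text
clock: 37.07
tcp_pos: [0.475, 0.0369, 0.1643]
ee_rot: [0.474, 0.524, -0.473, 0.525]
force: [-0.3, -0.1, -0.8]
grip_width: 0.11
```

```bash
python3 g.py s 0 64
```

```text
t 37.07 tcp [475.   36.9 164.3] grip 0.11 F [-0.3 -0.1 -0.8] j [ 0.   -0.08  1.6  -0.    1.62 -0.1 ]
turn [ 0.13  0.03 -0.12] shift(now axes) [133.3   0.8   1.3] shift(target axes) [133.3   1.1   1.4]
```

Request:
jog_arm --commands '[[[0,0,0],[0.03,0,0.0012],1],[[0,0,0],[0.03,0,0],1],[[0,0,0],[0.025,0,0],1],[[0,0,0],[0.01,0,0],1],[[0,0,0],[0,0,0],1],[[0,0,0],[0,0,0],1],[[0,0,0],[0,0,0],1],[[0,0,0],[0,0,0],1],[[0,0,0],[0,0,0],1],[[0,0,0],[0,0,0],1]]'

```text
clock: 37.9
tcp_pos: [0.4763, 0.0345, 0.0704]
ee_rot: [0.475, 0.523, -0.474, 0.525]
force: [-0.3, 0.0, -0.0]
grip_width: 0.107
```

```bash
python3 g.py s 0 64
```

```text
t 37.90 tcp [476.3  34.5  70.4] grip 0.107 F [-0.3  0.  -0. ] j [-0.   -0.    1.72 -0.    1.42 -0.1 ]
turn [ 0.02  0.04 -0.2 ] shift(now axes) [39.4  0.  -1.2] shift(target axes) [39.4  0.2 -1.2]
```

Request:
jog_arm --commands '[[[0,0,0],[0.009,0,-0.001],1],[[0,0,0],[0.009,0,0],1],[[0,0,0],[0,0,0],1],[[0,0,0],[0,0,0],1],[[0,0,0],[0,0,0],1],[[0,0,0],[0,0,0],1]]'

```text
clock: 38.4
tcp_pos: [0.4756, 0.0354, 0.0515]
ee_rot: [0.475, 0.524, -0.474, 0.525]
force: [3.4, 0.6, -0.9]
grip_width: 0.114
```

```bash
python3 g.py s 0 64
```

```text
t 38.40 tcp [475.6  35.4  51.5] grip 0.114 F [ 3.4  0.6 -0.9] j [-0.    0.02  1.74 -0.    1.39 -0.1 ]
turn [ 0.02  0.03 -0.09] shift(now axes) [20.5  0.7 -0.2] shift(target axes) [20.5  0.7 -0.2]
```

Request:
jog_arm --commands '[[[0,0,0],[0.009,0.001,0],1],[[0,0,0],[0.008,0,0],1],[[0,0,0],[0.0035,0,0],1],[[0,0,0],[0,0,0],1],[[0,0,0],[0,0,0],1],[[0,0,0],[0,0,0],1]]'

```text
clock: 38.9
tcp_pos: [0.4772, 0.0355, 0.0321]
ee_rot: [0.475, 0.523, -0.474, 0.525]
force: [-2.5, -0.2, 11.7]
grip_width: 0.107
```

```bash
python3 g.py s 0 64
```

```text
t 38.90 tcp [477.2  35.5  32.1] grip 0.107 F [-2.5 -0.2 11.7] j [-0.    0.05  1.75 -0.    1.34 -0.1 ]
turn [ 0.02  0.04 -0.17] shift(now axes) [ 1.1 -0.9 -0.3] shift(target axes) [ 1.1 -0.9 -0.3]
```

Request:
jog_arm --commands '[[[0,0,0],[0,0,0],0.7],[[0,0,0],[0,0,0],0.7],[[0,0,0],[0,0,0],0.7],[[0,0,0],[-0.02,0,0],0.7],[[0,0,0],[-0.03,0,0],0.7],[[0,0,0],[-0.04,0,0],0.6],[[0,0,0],[-0.04,0,0],0.6],[[0,0,0],[-0.03,-0.03,0],0.6],[[0,0,0],[0,-0.03,0],0.6],[[0,0,0],[0,0,0],0.6]]'

```text
clock: 39.73
tcp_pos: [0.4149, 0.0295, 0.1918]
ee_rot: [0.475, 0.523, -0.474, 0.526]
force: [-0.6, 0.4, 0.0]
grip_width: 0.4
```

```bash
python3 -c "
from pl import *
show()";python3 pic.py top 120,185,520,345 2 c1; python3 pic.py side 190,130,350,450 1.8 c2
```

```text
t 39.73 tcp [414.9  29.5 191.8] grip 0.4 F [-0.6  0.4  0. ] j [-0.02 -0.27  1.71 -0.    1.69 -0.12]
```

View pics/c1.png

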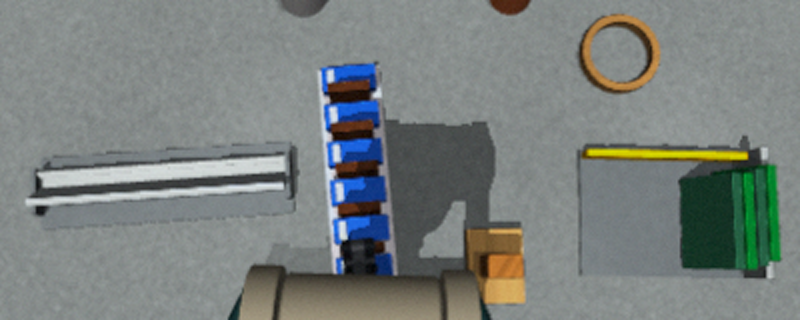

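View pics/c2.png

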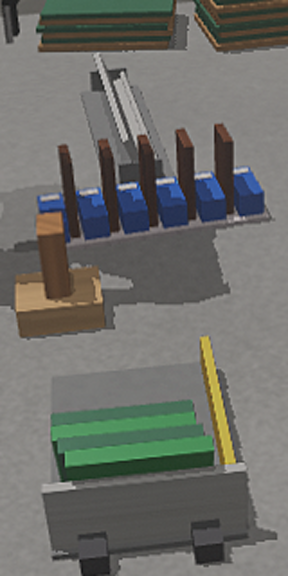

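```bash
cat > m4.py <<'E'
import sys
from h import *
f=sys.argv[1]
p=cv2.imread(f'pics/{f}_full.png');d=np.load(f'{f}.npy');C=cloud('top',d);Z=C[:,:,2]
col=np.arange(640)[None];row=np.arange(480)[:,None]
u0,u1,v0,v1=map(int,sys.argv[2].split(','))
reg=(col>u0)&(col<u1)&(row>v0)&(row<v1)
def rect(m,nm,z):
    n,l,s,c=cv2.connectedComponentsWithStats(m.astype(np.uint8))
    i=1+np.argmax(s[1:,4]);v,u=np.nonzero(l==i)
    P=np.array([world('top',a,b,z=z) for a,b in zip(u,v)])
    r=cv2.minAreaRect((P[:,:2]*1000).astype(np.float32));print(nm,np.round(r[0],1),np.round(r[1],1),round(r[2],2),s[i,4])
rect(reg&(Z>.094)&(Z<.112),'rib',.102)
rect(reg&(Z>.023)&(Z<.112),'footish',.03)
E
python3 m4.py c1 345,390,290,345; python3 m4.py c1 345,395,285,345
python3 - <<'E'
from h import *
C=cloud('top',np.load('c1.npy'))
for v in (285,300,310): print([tuple(int(x) for x in np.round(C[v,u]*1000)) for u in range(452,512,4)])
E
```

```text
rib [ 458.  -107.6] [23.6 34.5] 0.4 222
footish [ 458.6 -108.1] [79.  60.3] 1.72 957
rib [ 458.  -107.6] [23.6 34.5] 0.4 222
footish [ 458.6 -108.1] [79.  60.3] 1.72 957
[(532, -303, 6), (532, -312, 6), (532, -320, 10), (531, -324, 25), (530, -327, 40), (529, -332, 50), (529, -337, 61), (528, -341, 73), (527, -344, 85), (527, -350, 90), (527, -358, 91), (527, -368, 88), (527, -376, 90), (527, -383, 93), (527, -393, 89)]
[(499, -301, 7), (499, -310, 8), (499, -319, 7), (498, -322, 25), (498, -326, 38), (497, -331, 47), (497, -335, 60), (496, -339, 72), (496, -344, 81), (496, -349, 90), (496, -357, 89), (496, -366, 90), (496, -374, 90), (496, -384, 86), (496, -393, 85)]
[(476, -301, 6), (477, -309, 7), (477, -319, 7), (476, -323, 20), (476, -326, 37), (459, 23, 982), (476, -336, 56), (476, -339, 69), (476, -344, 79), (475, -348, 89), (475, -357, 88), (476, -365, 88), (476, -373, 89), (476, -380, 91), (476, -390, 88)]
```

```bash
cat > b.py <<'E'
from pl import *
def P(x,y,z,yaw): return np.array([x,y,z])/1000,down(yaw)
def tray(lx,ly,z,yaw=-.93,cx=519.3,cy=-303.8):
    c,s=np.cos(np.radians(-.93)),np.sin(np.radians(-.93))
    return P(cx+c*lx-s*ly,cy+s*lx+c*ly,z,yaw)
if __name__=='__main__':
    a=sys.argv;v=list(map(float,a[2:]))
    delta(*(P(*v) if a[1]=='p' else tray(*v)))
E
python3 b.py p 459.7 -107.8 58 1.3
```

```text
t 39.83 tcp [416.8  29.6 190.2] grip 0.403 F [ 0.7  1.1 -0.8] j [-0.02 -0.26  1.71 -0.    1.69 -0.12]
turn [ 4.41  0.03 -0.14] shift(now axes) [165.4  28.6 140.9] shift(target axes) [165.2  39.8 138.4]
```

Request:
jog_arm --commands '[[[4.4,0,0],[0,0,0],0.4],[[0,0,0],[0,0.01,0.0346],0.4],[[0,0,0],[0,0.01,0.0346],0.4],[[0,0,0],[0,0.01,0.0346],0.4],[[0,0,0],[0,0.0098,0.0346],0.4],[[0,0,0],[0.03,0,0],0.4],[[0,0,0],[0.03,0,0],0.4],[[0,0,0],[0,0,0],0.4],[[0,0,0],[0,0,0],0.4],[[0,0,0],[0,0,0],0.4]]'

```text
clock: 40.67
tcp_pos: [0.461, -0.1077, 0.1315]
ee_rot: [0.495, 0.505, -0.494, 0.507]
force: [0.3, 0.6, -0.2]
grip_width: 0.597
```

```bash
python3 b.py p 459.7 -107.8 58 1.3; python3 pic.py side 190,130,350,350 2.5 d1
```

```text
t 40.67 tcp [ 461.  -107.7  131.5] grip 0.597 F [ 0.3  0.6 -0.2] j [-0.31 -0.07  1.65  0.    1.55 -0.33]
turn [ 0.05  0.03 -0.15] shift(now axes) [106.5  -1.6  -0. ] shift(target axes) [ 1.065e+02 -1.400e+00  1.000e-01]
```

View pics/d1.png

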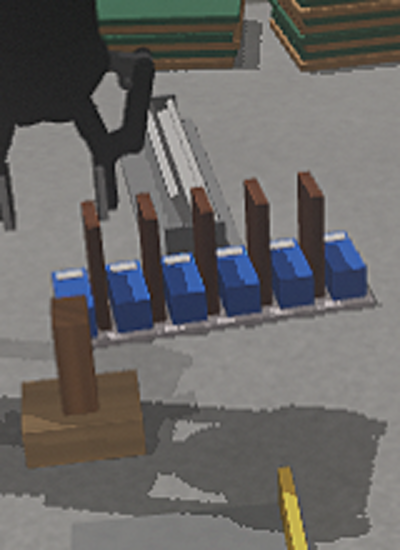

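Request:
jog_arm --commands '[[[0,0,0],[0.03,-0.0005,0],0.4],[[0,0,0],[0.03,0,0],0.4],[[0,0,0],[0.03,0,0],0.4],[[0,0,0],[0.016,0,0],0.4],[[0,0,0],[0,0,0],0.4],[[0,0,0],[0,0,0],0.4],[[0,0,0],[0,0,0],0.4],[[0,0,0],[0,0,0],0.4]]'

```text
clock: 41.38
tcp_pos: [0.4617, -0.1082, 0.0269]
ee_rot: [0.495, 0.504, -0.493, 0.508]
force: [-0.2, -0.4, 0.1]
grip_width: 0.6
```

```bash
python3 b.py p 459.7 -107.8 58 1.3
```

```text
t 41.38 tcp [ 461.7 -108.2   26.9] grip 0.6 F [-0.2 -0.4  0.1] j [-0.31  0.04  1.77  0.    1.33 -0.33]
turn [ 0.04  0.1  -0.34] shift(now axes) [ 1.9 -2.  -0.5] shift(target axes) [ 1.9 -2.  -0.5]
```

Request:
jog_arm --commands '[[[0,0,-0.2],[0,-0.0015,0],0.4],[[0,0,0],[0,0,0],1],[[0,0,0],[0,0,0],1],[[0,0,0],[0,0,0],1],[[0,0,0],[0,0,0],1],[[0,0,0],[0,0,0],1],[[0,0,0],[0,0,0],1]]' --newtons 70

```text
clock: 41.97
tcp_pos: [0.4592, -0.108, 0.0252]
ee_rot: [0.494, 0.506, -0.494, 0.506]
force: [1.7, 0.8, 5.6]
grip_width: 0.274
```

```bash
python3 b.py p 459.7 -107.8 58 1.3
```

```text
t 41.97 tcp [ 459.2 -108.    25.2] grip 0.274 F [1.7 0.8 5.6] j [-0.31  0.04  1.77 -0.    1.33 -0.33]
turn [0.02 0.05 0.01] shift(now axes) [ 0.2  0.6 -0.2] shift(target axes) [ 0.2  0.6 -0.2]
```

```bash
python3 b.py t 8 45 124
```

```text
t 41.97 tcp [ 459.2 -108.    25.2] grip 0.274 F [1.7 0.8 5.6] j [-0.31  0.04  1.77 -0.    1.33 -0.33]
turn [2.25 0.05 0.01] shift(now axes) [-65.7  65.4 152.5] shift(target axes) [-65.8  71.3 149.8]
```

Request:
jog_arm --commands '[[[0,0,0],[-0.02,0,0],1],[[0,0,0],[-0.03,0,0],1],[[0,0,0],[-0.016,0,0],1],[[0,0,0],[0,0,0],1],[[0,0,0],[0,0,0],1],[[0,0,0],[0,0,0],1]]'

```text
clock: 42.47
tcp_pos: [0.4572, -0.1074, 0.0881]
ee_rot: [0.493, 0.507, -0.495, 0.504]
force: [-0.3, -0.2, -3.8]
grip_width: 0.272
```

```bash
python3 b.py t 8 45 124; python3 pic.py side 190,130,350,450 1.8 d2
```

```text
t 42.47 tcp [ 457.2 -107.4   88.1] grip 0.272 F [-0.3 -0.2 -3.8] j [-0.31 -0.03  1.71 -0.    1.47 -0.33]
turn [ 2.25 -0.05  0.32] shift(now axes) [ -3.5  67.3 153.1] shift(target axes) [ -2.9  73.3 150.3]
```

View pics/d2.png

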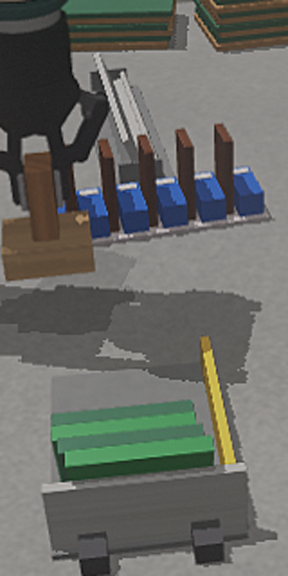

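Request:
jog_arm --commands '[[[2.2,0,0.2],[0,0,0],1],[[0,0,0],[0,0.0146,0.03],1],[[0,0,0],[0,0.0146,0.03],1],[[0,0,0],[0,0.0146,0.03],1],[[0,0,0],[0,0.0146,0.03],1],[[0,0,0],[0,0.0146,0.03],1],[[0,0,0],[0,0,0],1],[[0,0,0],[0,0,0],1],[[0,0,0],[0,0,0],1],[[0,0,0],[0,0,0],1]]'

```text
clock: 43.35
tcp_pos: [0.5287, -0.2579, 0.0896]
ee_rot: [0.504, 0.496, -0.503, 0.496]
force: [-0.2, -1.0, -3.2]
grip_width: 0.268
```

```bash
python3 b.py t 8 45 64.5; python3 pic.py side 190,130,350,450 1.8 d3; python3 pic.py top 330,220,530,350 4 d4
```

```text
t 43.35 tcp [ 528.7 -257.9   89.6] grip 0.268 F [-0.2 -1.  -3.2] j [-0.52  0.29  1.36  0.    1.5  -0.5 ]
turn [ 0.1  -0.04 -0.01] shift(now axes) [58.1 -0.7  1.1] shift(target axes) [58.1 -0.7  1.1]
```

View pics/d3.png

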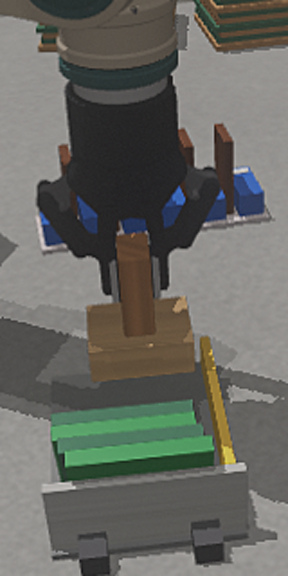

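View pics/d4.png

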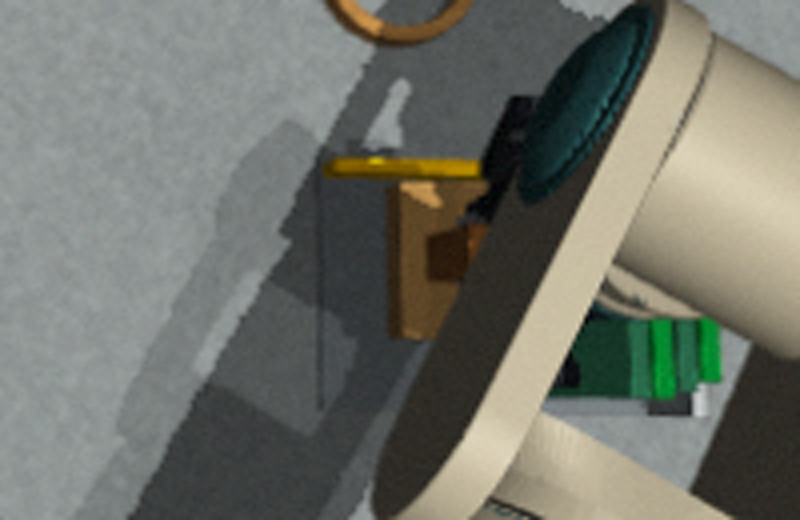

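Request:
jog_arm --commands '[[[0,0,0],[0.02,0,0],1],[[0,0,0],[0.02,0,0],1],[[0,0,0],[0.013,0,0],1],[[0,0,0],[0,0,0],1],[[0,0,0],[0,0,0],1],[[0,0,0],[0,0,0],1],[[0,0,0],[0,0,0],1]]'

```text
clock: 44.03
tcp_pos: [0.5303, -0.2594, 0.0394]
ee_rot: [0.504, 0.495, -0.503, 0.498]
force: [0.2, 0.2, -4.2]
grip_width: 0.272
```

```bash
python3 b.py t 8 45 64.5; python3 pic.py side 190,250,350,450 2.9 d5
```

```text
t 44.03 tcp [ 530.3 -259.4   39.4] grip 0.272 F [ 0.2  0.2 -4.2] j [-0.52  0.34  1.4   0.    1.4  -0.5 ]
turn [ 0.06  0.1  -0.25] shift(now axes) [ 7.9 -2.3 -0.4] shift(target axes) [ 7.9 -2.3 -0.4]
```

View pics/d5.png

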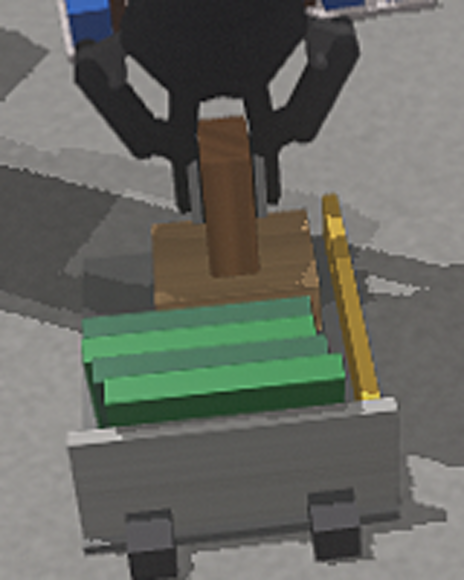

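Request:
jog_arm --commands '[[[0,0,-0.2],[0.004,-0.002,0],1],[[0,0,0],[0.003,0,0],1],[[0,0,0],[0,0,0.01],1],[[0,0,0],[0,0,0.01],1],[[0,0,0],[0,0,0],1],[[0,0,0],[0,0,0],1],[[0,0,0],[0,0,0],1],[[0,0,0],[0,0,0],1]]'

```text
clock: 44.75
tcp_pos: [0.5273, -0.2796, 0.0312]
ee_rot: [-0.503, -0.496, 0.505, -0.496]
force: [0.2, -2.9, 0.9]
grip_width: 0.271
```

```bash
python3 b.py t 8 -7 64.5
```

```text
t 44.75 tcp [ 527.3 -279.6   31.2] grip 0.271 F [ 0.2 -2.9  0.9] j [-0.55  0.37  1.38 -0.    1.39 -0.53]
turn [0.03 0.1  0.04] shift(now axes) [-0.3  0.4 31.4] shift(target axes) [-0.3  0.4 31.4]
```

Request:
jog_arm --commands '[[[0,0,0],[-0.001,0,0],1],[[0,0,0],[0,0,0.004],1],[[0,0,0],[0,0,0.004],1],[[0,0,0],[0,0,0.004],1],[[0,0,0],[0,0,0.004],1],[[0,0,0],[0,0,0.004],1],[[0,0,0],[0,0,0],1],[[0,0,0],[0,0,0],1]]'

```text
clock: 45.42
tcp_pos: [0.5267, -0.2991, 0.0313]
ee_rot: [-0.503, -0.497, 0.504, -0.496]
force: [-0.2, 2.2, -0.7]
grip_width: 0.276
```

```bash
python3 b.py t 8 -7 64.5; python3 pic.py side 190,250,350,450 2.9 d6
```

```text
t 45.42 tcp [ 526.7 -299.1   31.3] grip 0.276 F [-0.2  2.2 -0.7] j [-0.58  0.39  1.35 -0.    1.4  -0.56]
turn [0.04 0.01 0.11] shift(now axes) [-0.2  0.7 11.8] shift(target axes) [-0.2  0.7 11.8]
```

View pics/d6.png

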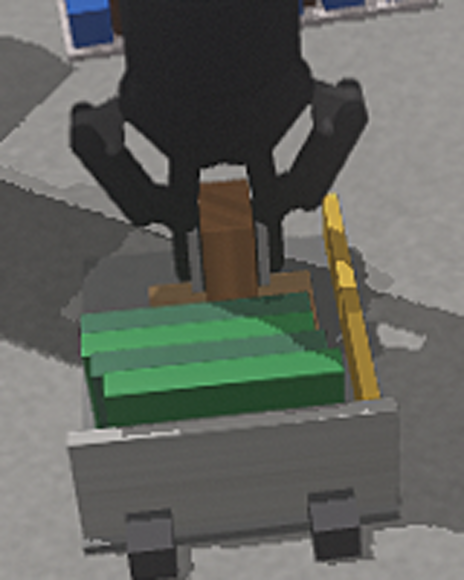

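Request:
jog_arm --commands '[[[0,0,0],[0,0,0.003],1],[[0,0,0],[0,0,0.003],1],[[0,0,0],[0,0,0.003],1],[[0,0,0],[0,0,0],1],[[0,0,0],[0,0,0],1],[[0,0,0],[0,0,0],1]]'

```text
clock: 45.97
tcp_pos: [0.5264, -0.3084, 0.0313]
ee_rot: [-0.503, -0.496, 0.505, -0.496]
force: [-0.0, 2.7, -2.8]
grip_width: 0.272
```

```bash
python3 b.py t 8 -7 64.5; python3 pic.py side 190,250,350,450 2.9 d7
```

```text
t 45.97 tcp [ 526.4 -308.4   31.3] grip 0.272 F [-0.   2.7 -2.8] j [-0.59  0.4   1.34 -0.    1.4  -0.57]
turn [0.03 0.06 0.11] shift(now axes) [-0.2  0.8  2.5] shift(target axes) [-0.2  0.8  2.5]
```

View pics/d7.png

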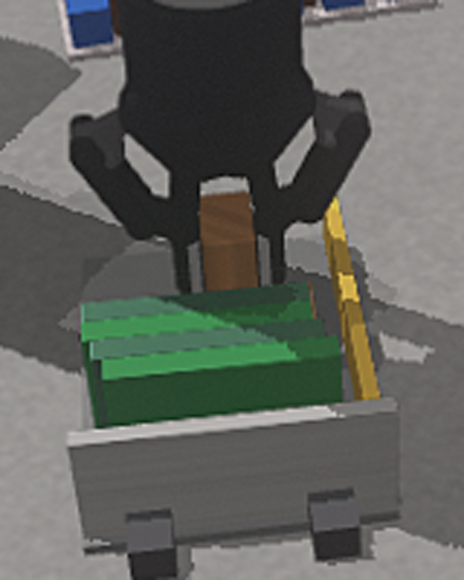

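Request:
jog_arm --commands '[[[0,0,0],[0,0,0.0015],1],[[0,0,0],[0,0,0.001],1],[[0,0,0],[0,0,0],1],[[0,0,0],[0,0,0],1],[[0,0,0],[0,0,0],1]]'

```text
clock: 46.43
tcp_pos: [0.5265, -0.3104, 0.0314]
ee_rot: [-0.503, -0.497, 0.504, -0.496]
force: [-0.3, 2.0, -3.9]
grip_width: 0.275
```

```bash
python3 b.py t 8 -7 64.5
```

```text
t 46.43 tcp [ 526.5 -310.4   31.4] grip 0.275 F [-0.3  2.  -3.9] j [-0.59  0.4   1.33 -0.    1.41 -0.58]
turn [0.05 0.02 0.12] shift(now axes) [-0.1  0.7  0.5] shift(target axes) [-0.1  0.7  0.5]
```

Request:
jog_arm --commands '[[[0,0,0],[0,0,0.0015],1],[[0,0,0],[0,0,0],1],[[0,0,0],[0,0,0],1],[[0,0,0],[0,0,0],1]]'

```text
clock: 46.77
tcp_pos: [0.5265, -0.3116, 0.0315]
ee_rot: [-0.503, -0.497, 0.504, -0.496]
force: [-1.8, 3.3, -3.6]
grip_width: 0.269
```

```bash
python3 b.py t 8 -7 64.5
```

```text
t 46.77 tcp [ 526.5 -311.6   31.5] grip 0.269 F [-1.8  3.3 -3.6] j [-0.59  0.41  1.33 -0.    1.41 -0.58]
turn [ 0.06 -0.02  0.12] shift(now axes) [-0.   0.7 -0.7] shift(target axes) [-0.   0.7 -0.7]
```

Request:
jog_arm --commands '[[[0,0,0],[0,0,0.0015],1],[[0,0,0],[0,0,0],1],[[0,0,0],[0,0,0],1],[[0,0,0],[0,0,0],1]]'

```text
clock: 47.1
tcp_pos: [0.5265, -0.3121, 0.0316]
ee_rot: [-0.504, -0.497, 0.504, -0.495]
force: [-3.0, 8.0, 0.0]
grip_width: 0.27
```

```bash
python3 b.py t 8 -7 64.5;python3 pic.py side 190,250,350,450 2.9 d8
```

```text
t 47.10 tcp [ 526.5 -312.1   31.6] grip 0.27 F [-3.  8.  0.] j [-0.6   0.41  1.33  0.    1.41 -0.58]
turn [ 0.1  -0.12  0.14] shift(now axes) [ 0.1  0.7 -1.2] shift(target axes) [ 0.1  0.7 -1.2]
```

View pics/d8.png

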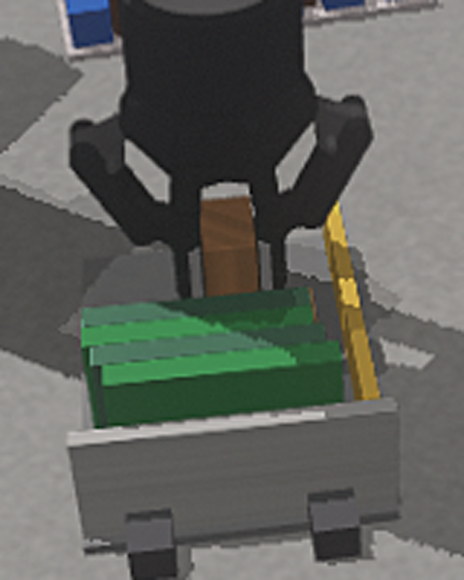

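Request:
jog_arm --commands '[[[0,0,0],[0,0,0.0015],1],[[0,0,0],[0,0,0],1],[[0,0,0],[0,0,0],1],[[0,0,0],[0,0,0],1]]'

```text
clock: 47.48
tcp_pos: [0.5265, -0.3123, 0.0316]
ee_rot: [0.504, 0.498, -0.503, 0.495]
force: [-3.3, 13.3, 2.2]
grip_width: 0.273
```

```bash
python3 b.py t 8 -7 64.5
```

```text
t 47.48 tcp [ 526.5 -312.3   31.6] grip 0.273 F [-3.3 13.3  2.2] j [-0.6   0.41  1.33  0.    1.41 -0.58]
turn [ 0.13 -0.26  0.18] shift(now axes) [ 0.1  0.7 -1.4] shift(target axes) [ 0.1  0.7 -1.4]
```

Request:
jog_arm --commands '[[[0,0,0],[0,0,-0.0015],1],[[0,0,0],[0,0,-0.001],1],[[0,0,0],[0,0,0],1],[[0,0,0],[0,0,0],0.5],[[0,0,0],[0,0,0],0.5],[[0,0,0],[0,0,0],0.5],[[0,0,0],[0,0,0],0.5],[[0,0,0],[-0.03,0,0],0.5],[[0,0,0],[-0.04,0,0],0.5],[[0,0,0],[-0.04,0,0],0.5]]'

```text
clock: 48.32
tcp_pos: [0.526, -0.3123, 0.1422]
ee_rot: [-0.503, -0.497, 0.505, -0.495]
force: [0.8, -0.5, 0.7]
grip_width: 0.498
```

Request:
jog_arm --commands '[[[0,0,0],[0,-0.03,0],0.88],[[0,0,0],[0,-0.04,0.01],0.88],[[0,0,0],[0,-0.04,0.01],0.88],[[7,0,0],[0,0,0],0.88],[[7,0,0],[0,0,0],0.88],[[7,0,0],[0,0,0],0.88],[[7,0,0],[0,0,0],0.88],[[7,0,0],[0,0,0],0.88],[[7,0,0],[0,0,0],0.88],[[7,0,0],[0,0,0],0.88]]'

```text
clock: 49.15
tcp_pos: [0.4165, -0.3312, 0.1423]
ee_rot: [-0.664, -0.24, 0.665, -0.241]
force: [0.0, -0.1, -0.4]
grip_width: 0.12
```

Request:
jog_arm --commands '[[[7,0,0],[0,0,0],0.88],[[7,0,0],[0,0,0],0.88],[[7,0,0],[0,0,0],0.88],[[7,0,0],[0,0,0],0.88],[[7,0,0],[0,0,0],0.88],[[6,0,0],[0,0,0],0.88],[[0,0,0],[0,0,0],0.88],[[0,0,0],[0,0,0],0.88],[[0,0,0],[0,0,0],0.88]]'

```text
clock: 49.9
tcp_pos: [0.4165, -0.3309, 0.142]
ee_rot: [-0.707, 0.005, 0.708, 0.004]
force: [-0.8, 0.3, -0.5]
grip_width: 0.118
```

```bash
sed -i 's/cy=-303.8/cy=-305.0/' b.py; python3 b.py t -92 -61 32 -90.93; python3 pic.py side 190,150,350,450 2 e1; python3 pic.py top 330,220,530,350 4 e2
```

```text
t 49.90 tcp [ 416.5 -330.9  142. ] grip 0.118 F [-0.8  0.3 -0.5] j [-0.74  0.1   1.47 -0.    1.58  0.84]
turn [ 0.22  0.08 -0.04] shift(now axes) [143.   33.4 -10.4] shift(target axes) [143.   33.4 -10.4]
```

View pics/e1.png

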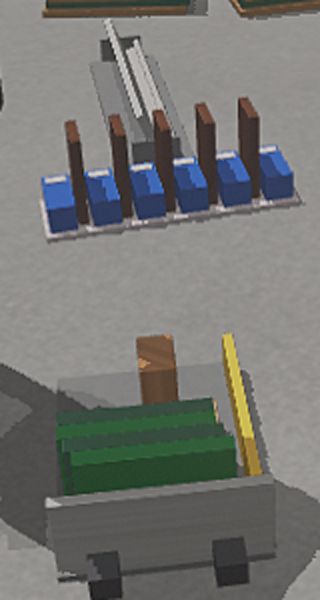

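View pics/e2.png

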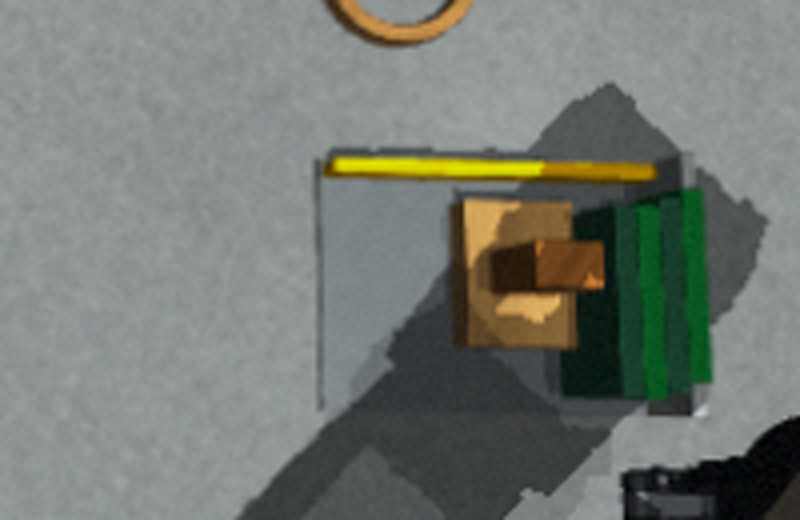

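Request:
jog_arm --commands '[[[0,0,0],[0.01,0.0334,-0.008],0.88],[[0,0,0],[0.035,0,0],0.88],[[0,0,0],[0.035,0,0],0.88],[[0,0,0],[0.035,0,0],0.88],[[0,0,0],[0.028,0,0],0.88],[[0,0,0],[0,0,0],0.88],[[0,0,0],[0,0,0],0.88],[[0,0,0],[0,0,0],0.88],[[0,0,0],[0,0,0],0.88]]'

```text
clock: 50.75
tcp_pos: [0.4251, -0.3656, 0.0018]
ee_rot: [0.708, -0.007, -0.706, -0.004]
force: [-0.9, -0.1, 0.0]
grip_width: 0.116
```

```bash
python3 b.py t -51 -61 32 -90.93; python3 pic.py side 150,250,350,450 2.9 e3; python3 pic.py top 330,220,530,350 4 e4
```

```text
t 50.75 tcp [ 425.1 -365.6    1.8] grip 0.116 F [-0.9 -0.1  0. ] j [-0.78  0.3   1.52 -0.    1.31  0.81]
turn [ 0.08 -0.11 -0.22] shift(now axes) [  2.9  -1.1 -42.2] shift(target axes) [  2.8  -1.1 -42.2]
```

View pics/e3.png

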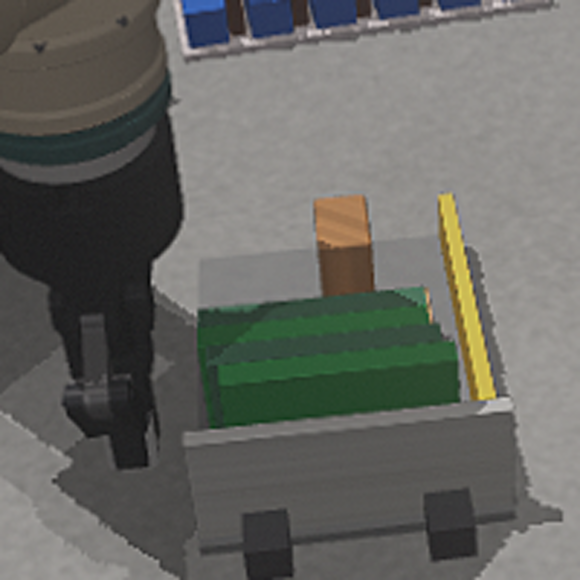

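View pics/e4.png

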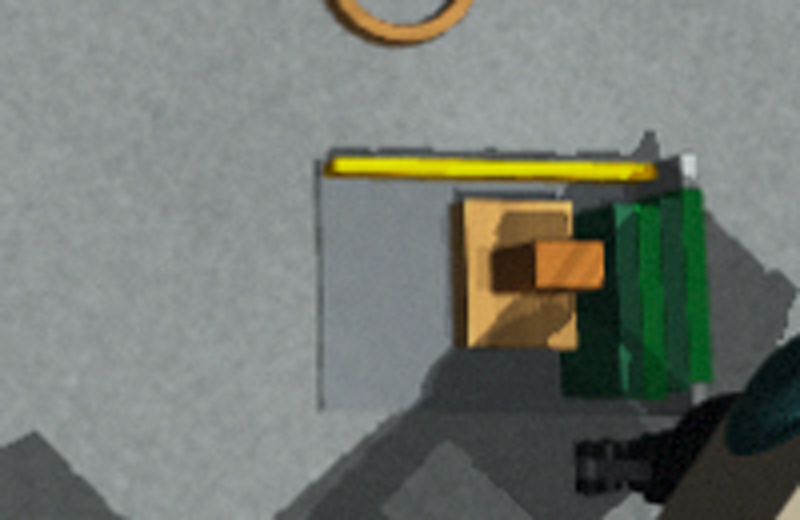

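Request:
jog_arm --commands '[[[0,0,0],[0,-0.0005,-0.006],0.88],[[0,0,0],[0,0,-0.006],0.88],[[0,0,0],[0,0,-0.005],0.88],[[0,0,0],[0,0,-0.005],0.88],[[0,0,0],[0,0,-0.005],0.88],[[0,0,0],[0,0,0],0.88],[[0,0,0],[0,0,0],0.88],[[0,0,0],[0,0,0],0.88]]'

```text
clock: 51.52
tcp_pos: [0.4507, -0.3641, -0.0014]
ee_rot: [-0.706, 0.005, 0.708, 0.005]
force: [-0.8, 0.5, 0.1]
grip_width: 0.119
```

```bash
python3 b.py t -51 -61 32 -90.93; python3 pic.py side 150,250,350,450 2.9 e5
```

```text
t 51.52 tcp [ 450.7 -364.1   -1.4] grip 0.119 F [-0.8  0.5  0.1] j [-0.74  0.36  1.46 -0.    1.32  0.84]
turn [ 0.06  0.11 -0.01] shift(now axes) [ -0.4   0.8 -16.6] shift(target axes) [ -0.4   0.8 -16.6]
```

View pics/e5.png

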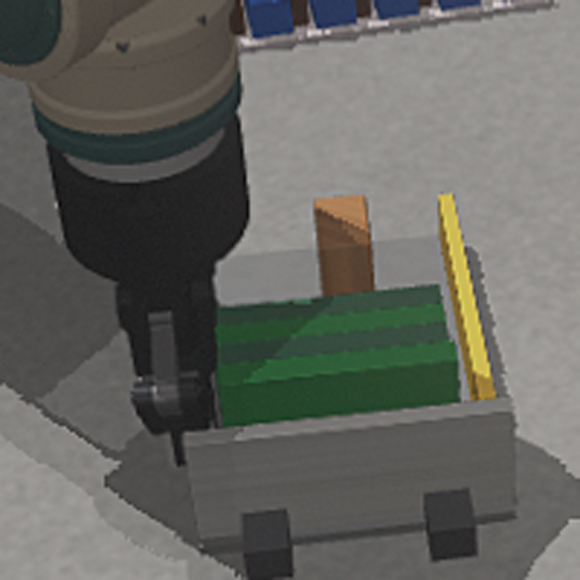

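Request:
jog_arm --commands '[[[0,0,0],[0,0,-0.004],0.88],[[0,0,0],[0,0,-0.004],0.88],[[0,0,0],[0,0,0],0.88],[[0,0,0],[0,0,0],0.88],[[0,0,0],[0,0,0],0.88]]'

```text
clock: 51.98
tcp_pos: [0.4589, -0.3643, -0.0012]
ee_rot: [-0.707, 0.006, 0.708, 0.005]
force: [0.2, -0.1, 0.2]
grip_width: 0.12
```

```bash
python3 b.py t -51 -61 32 -90.93
```

```text
t 51.98 tcp [ 458.9 -364.3   -1.2] grip 0.12 F [ 0.2 -0.1  0.2] j [-0.73  0.38  1.44 -0.    1.33  0.85]
turn [ 0.06  0.08 -0.03] shift(now axes) [-0.2  0.7 -8.4] shift(target axes) [-0.2  0.7 -8.4]
```

Request:
jog_arm --commands '[[[0,0,0],[0,0,-0.003],0.88],[[0,0,0],[0,0,-0.002],0.88],[[0,0,0],[0,0,0],0.88],[[0,0,0],[0,0,0],0.88],[[0,0,0],[0,0,0],0.88]]'

```text
clock: 52.4
tcp_pos: [0.464, -0.3644, -0.0012]
ee_rot: [-0.707, 0.006, 0.708, 0.005]
force: [2.0, 0.1, -0.0]
grip_width: 0.122
```

```bash
python3 b.py t -51 -61 32 -90.93; python3 pic.py side 150,250,350,450 2.9 e6
```

```text
t 52.40 tcp [ 464.  -364.4   -1.2] grip 0.122 F [ 2.   0.1 -0. ] j [-0.73  0.39  1.43 -0.    1.33  0.86]
turn [ 0.06  0.07 -0.03] shift(now axes) [-0.2  0.7 -3.4] shift(target axes) [-0.2  0.7 -3.4]
```

View pics/e6.png

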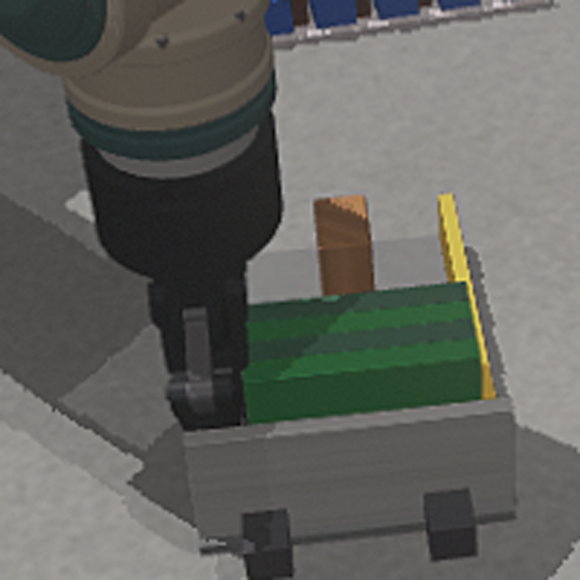

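Request:
jog_arm --commands '[[[0,0,0],[0,0,-0.0015],0.88],[[0,0,0],[0,0,-0.0015],0.88],[[0,0,0],[0,0,0],0.88],[[0,0,0],[0,0,0],0.88],[[0,0,0],[0,0,0],0.88]]'

```text
clock: 52.87
tcp_pos: [0.466, -0.3645, -0.0013]
ee_rot: [-0.706, 0.006, 0.708, 0.005]
force: [-5.3, 0.7, 2.3]
grip_width: 0.119
```

```bash
python3 b.py t -51 -61 32 -90.93
```

```text
t 52.87 tcp [ 466.  -364.5   -1.3] grip 0.119 F [-5.3  0.7  2.3] j [-0.73  0.39  1.42 -0.    1.33  0.86]
turn [ 0.04  0.19 -0.01] shift(now axes) [-0.3  0.6 -1.3] shift(target axes) [-0.3  0.6 -1.3]
```

Request:
jog_arm --commands '[[[0,0,0],[0,0,-0.0015],0.88],[[0,0,0],[0,0,0],0.88],[[0,0,0],[0,0,0],0.88],[[0,0,0],[0,0,0],0.88]]'

```text
clock: 53.2
tcp_pos: [0.4658, -0.3647, -0.0015]
ee_rot: [-0.705, 0.005, 0.709, 0.006]
force: [-13.6, 1.3, 5.5]
grip_width: 0.121
```

```bash
python3 b.py t -51 -61 32 -90.93
```

```text
t 53.20 tcp [ 465.8 -364.7   -1.5] grip 0.121 F [-13.6   1.3   5.5] j [-0.72  0.39  1.42 -0.    1.34  0.86]
turn [0.   0.39 0.03] shift(now axes) [-0.5  0.5 -1.5] shift(target axes) [-0.5  0.5 -1.5]
```

Request:
jog_arm --commands '[[[0,0,0],[0,0,0.004],0.88],[[0,0,0],[0,0,0.02],0.88],[[0,0,0],[0,0,0.03],0.88],[[0,0,0],[0,0,0.03],0.88],[[0,0,0],[-0.04,0,0],0.88],[[0,0,0],[-0.04,0,0],0.88],[[0,0,0],[-0.04,0,0],0.88],[[0,0,0],[-0.04,0,0],0.88],[[0,0,0],[0,0,0],0.5],[[0,0,0],[0,0,0],0.5]]'

```text
clock: 54.03
tcp_pos: [0.3858, -0.3642, 0.1621]
ee_rot: [0.708, -0.007, -0.706, -0.003]
force: [0.3, -0.3, -0.9]
grip_width: 0.395
```

```bash
python3 pic.py side 150,250,350,450 2.9 f1; python3 pic.py top 330,220,530,350 4 f2; python3 m4.py f2 430,485,265,315
cat > o2.py <<'E'
import sys
from ov import *
n,f=sys.argv[1],sys.argv[2];bx=tuple(map(int,sys.argv[3].split(',')));s=float(sys.argv[4])
T=fr(.5181,-.3048,np.radians(-.93))
p=cv2.imread(f'pics/{f}_full.png');u0,v0,u1,v1=bx
im=cv2.resize(p[v0:v1,u0:u1],None,fx=s,fy=s,interpolation=cv2.INTER_CUBIC)
bo=[]
for i in range(4): bo+=box(-40,60,-85+12*i,-73+12*i,91,91)[:1]
draw(n,im,T,bo,bx,s)
draw(n,im,T,box(-32,48,-37,23,36,36)[:1]+box(-4,20,-25,11,108,108)[:1],bx,s,(255,0,255))
draw(n,im,T,[[(60,-85,36),(60,97,36)],[(-70,-85,66),(70,-85,66)]],bx,s,(255,255,0))
cv2.imwrite(f'pics/{f}_o.png',im)
E
python3 o2.py top f2 330,220,530,350 4;python3 o2.py side f1 150,250,350,450 2.9
```

```text
rib [ 524.  -309.7] [24.5 40.5] 3.28 221
footish [ 527.2 -322.1] [90.1 95.9] 87.6 1538
```

View pics/f1_o.png

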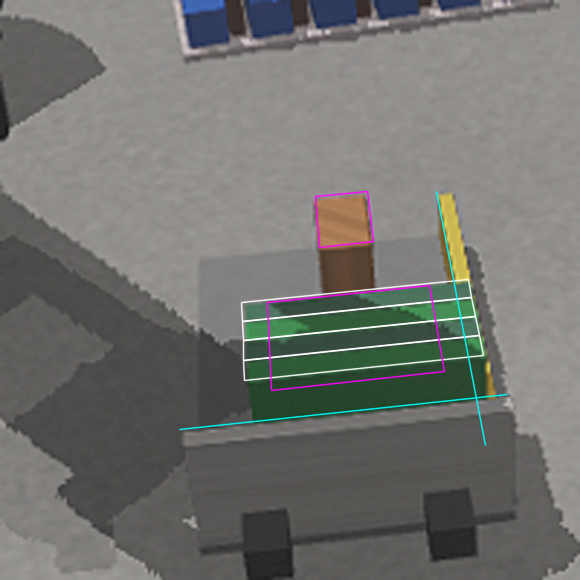

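View pics/f2_o.png

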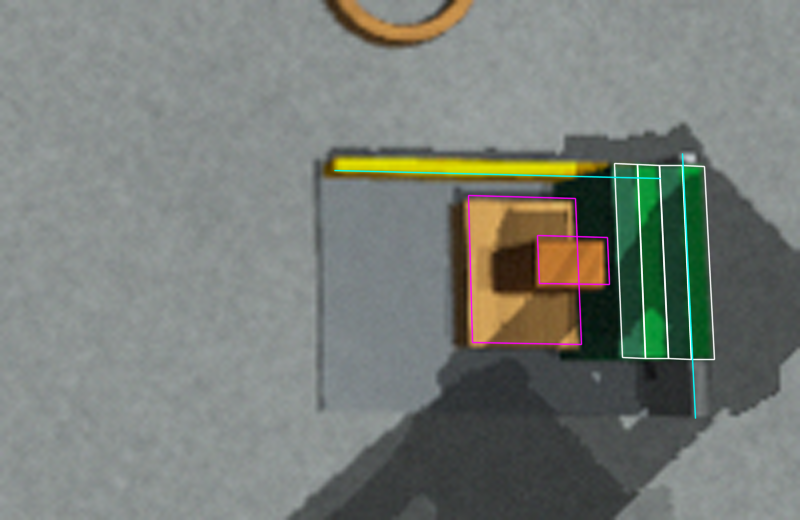

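View pics/f2.png

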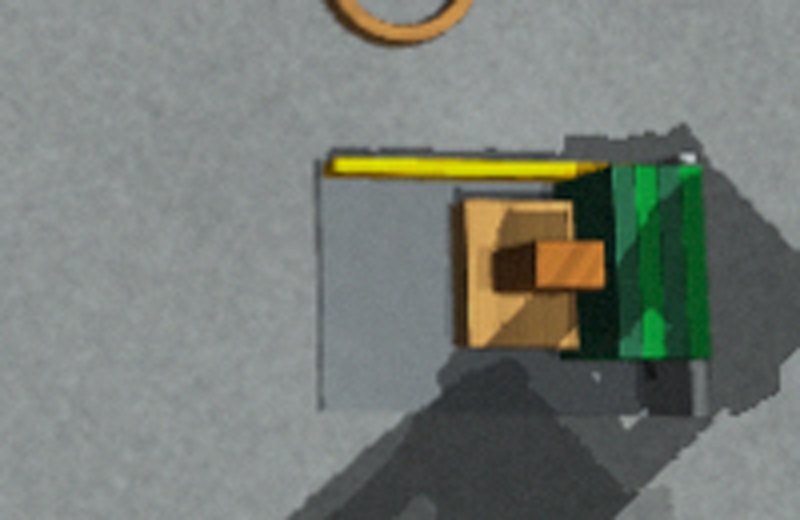

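```bash
python3 - <<'E'
from ov import *
p,d=robot.read_camera('top');np.save('g1.npy',d);cv2.imwrite('pics/g1_full.png',p[:,:,::-1])
C=cloud('top',d);Z=C[:,:,2]
bx=(260,205,340,335);s=5
im=cv2.resize(p[205:335,260:340,::-1],None,fx=4.5,fy=4.5,interpolation=cv2.INTER_CUBIC);s=4.5
R=fr(.5583,.0438,np.radians(5.7))
for x in(-84,-42,0,42,84): draw('top',im,R,box(x-5,x+5,-22,22,6,96)[1:],bx,s)
cv2.imwrite('pics/g1.png',im)
m=np.zeros_like(Z,bool);m[205:335,270:330]=1
m&=(Z>.088)&(Z<.105)
n,l,st,c=cv2.connectedComponentsWithStats(m.astype(np.uint8))
a=np.radians(5.7)
for i in range(1,n):
    if st[i,4]<15: continue
    v,u=np.nonzero(l==i);P=np.array([world('top',x,y,z=.096) for x,y in zip(u,v)])
    q=P[:,:2]*1000-[558.3,43.8];lx=q@[np.cos(a),np.sin(a)];ly=q@[-np.sin(a),np.cos(a)]
    print(st[i,4],'lx %.1f'%lx.mean(),'ly %.1f'%((ly.min()+ly.max())/2),'span %.1f'%np.ptp(ly),'z %.1f'%(np.median(Z[v,u])*1000))
E
```

```text
113 lx 82.3 ly 0.4 span 42.3 z 95.6
115 lx 40.1 ly 0.4 span 43.3 z 96.0
115 lx -1.4 ly -1.8 span 43.3 z 96.1
112 lx -42.8 ly -0.5 span 43.1 z 95.8
113 lx -84.5 ly -1.0 span 43.0 z 96.4
```

View pics/g1.png

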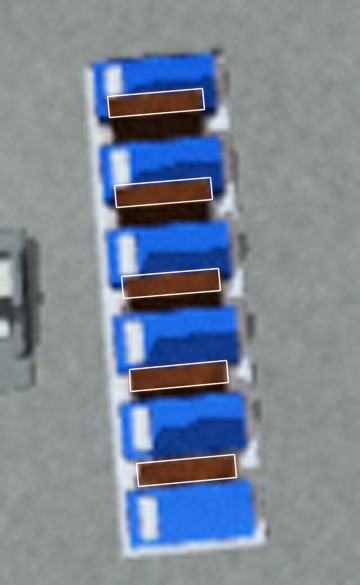

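Request:
jog_arm --commands '[[[0,0,0],[0,0,0.01],0.5],[[0,0,0],[0,0,0],0.5],[[0,0,0],[0,0,0],0.5],[[0,0,0],[0,0,0],0.5],[[0,0,0],[0,0,0],0.5],[[0,0,0],[0,0,0],0.5],[[0,0,0],[0,0,0],0.5],[[0,0,0],[0,0,0],0.5],[[0,0,0],[0,0,0],0.5],[[0,0,0],[0,0,0],0.5]]'

```text
clock: 55.02
tcp_pos: [0.3745, -0.363, 0.1589]
ee_rot: [-0.706, 0.006, 0.708, 0.005]
force: [0.8, 0.4, 0.2]
grip_width: 0.502
```

Request:
jog_arm --commands '[[[0,0,0],[0,0,0],0.5],[[0,0,0],[0,0,0],0.5],[[0,0,0],[0,0,0],0.5],[[0,0,0],[0,0,0],0.5],[[0,0,0],[0,0,0],0.5],[[0,0,0],[0,0,0],0.5],[[0,0,0],[0,0,0],0.5],[[0,0,0],[0,0,0],0.5],[[0,0,0],[0,0,0],0.5],[[0,0,0],[0,0,0],0.5]]'

```text
clock: 55.85
tcp_pos: [0.3745, -0.363, 0.1589]
ee_rot: [-0.706, 0.006, 0.708, 0.005]
force: [0.2, -1.1, 1.0]
grip_width: 0.501
```

Request:
jog_arm --commands '[[[0,0,0],[0,0,0],0.5],[[0,0,0],[0,0,0],0.5],[[0,0,0],[0,0,0],0.5],[[0,0,0],[0,0,0],0.5],[[0,0,0],[0,0,0],0.5],[[0,0,0],[0,0,0],0.5],[[0,0,0],[0,0,0],0.5],[[0,0,0],[0,0,0],0.5],[[0,0,0],[0,0,0],0.5],[[0,0,0],[0,0,0],0.5]]'

```text
clock: 56.68
tcp_pos: [0.3745, -0.363, 0.1589]
ee_rot: [-0.706, 0.006, 0.708, 0.005]
force: [0.6, 0.0, -0.2]
grip_width: 0.495
```

```bash
python3 pic.py top 240,130,540,350 2.5 h1; python3 - <<'E'
import cv2,numpy as np
a=cv2.imread('pics/g1_full.png').astype(int);b=cv2.imread('pics/h1_full.png').astype(int)
print(np.abs(a-b)[150:320,120:515].mean(),(np.abs(a-b).max(2)>60)[150:320,120:515].sum())
E
```

```text
2.3777364110201042 132
```

View pics/h1.png

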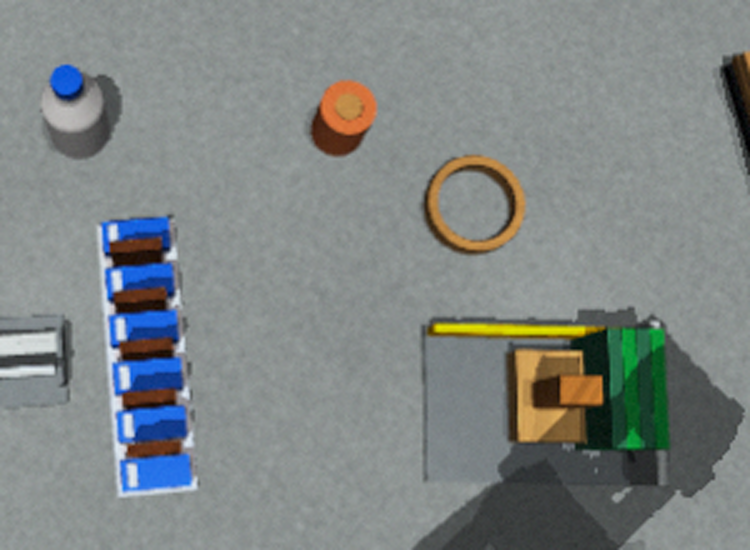

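```bash
python3 -c "
from rig import robot
print(robot.hand_in())"
```

```text
the job is handed in; nothing more can be done
None
```

The job is handed in at about 57 s of the 210 s limit. As far as my own checks show, everything is in place; the hand-in reported no verdict.

**Plaques:** All five stand in the rack, one to a slot. In the last top view their tops read 95.6 to 96.4 mm (96 means seated) and they are within 2 mm of mid-length.

**Blanks:** I slid the bookend in to push the row upright and tight against the backstop, until it pushed back with about 13 N. I then pushed the ends against the fence until about 14 N. Both camera views match the model of an upright, tight, flush row to within about 1–2 mm.

**Bookend:** It stands square in the tray, about 1 mm from the touching position, near the row's middle. I saw no knock to it, and it had not visibly moved in a picture taken a few seconds before hand-in.

**Foil, bottle and tape:** The arm never went near them, and they show no visible change in the pictures. I did not measure their positions.

**What disagreed:**
- The shut fingertips sat about 33 mm behind the reported TCP along the tool axis. My first grasp closed on nothing above the plaque, so I corrected for this from then on.
- Camera and robot positions differed by about 1.5 mm. I made this up from the contact forces in the slots and the tray.

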